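# Weigh down a glued board with weights kept behind canisters, then wind the timer

### The arm

A 7-joint arm with a two-finger parallel gripper is mounted at the origin on a cart in front of the work surface, level with it; the furniture and walls round the work are solid. World frame = base frame: x ahead of the robot, y to its left, z up, the work surface at z = 0. Lengths are in m, angles in rad, forces in N, time in s.
With the tool pointing down it reaches from about 0.35 to 0.9 m from the base axis. Payload 8.1 kg.
Tool frame: the origin (TCP) lies at the very end of the fingers, on their centre line; the grasp point (between the pads) lies pinch_z behind it (pinch_z is the distance from the TCP to the grasp point, in m); z points along the fingers, y is the line along which they close (so a half turn about z gives the same grasp; the last joint's range is limited). The gripper opens to 92 mm and grips with 3 to 60 N. Pads are 19 mm wide; open, the fingers measure 130 mm over their backs; the gripper's body (75 mm by 190 mm) begins 47 mm behind the grasp point.
Start: joints at [-1.44, 0.434, 0.025, 1.573, -0.012, 1.134, -0.075], TCP at [0.145, 0.608, 0.227] pointing down, gripper open.
Joint ranges: [-2.62, 2.62], [-0.44, 2.09], [-1.27, 1.32], [0.08, 2.57], [-1.32, 4.46], [0.12, 2], [-2.74, 2.74]. Speed limits (rad/s): [2.22, 2.22, 3.01, 3.01, 3.14, 3.14, 3.14].

### API

Orientations are given as a unit quaternion [w, x, y, z].
In Python, from workcell import * gives the robot as it stands. The module is installed in compiled form; this text tells all that it offers.
- The arm moves only by the tool drive_tool, never from a script. Its argument "commands" is a list that holds one entry, the list of rows, each a list of 4 numbers: the shift along the tool's x, y, z in units of 0.15 m (1.0 is 0.15 m), then the turn about the tool's z in units of 30 degrees (1.0 is 30 degrees). A call has 1 to 5 rows; each row is the pose to reach, as a shift and turn from the pose commanded when the call began, along the tool's axes at that moment; what a row does not reach only later rows make up. A row lasts 1/8 s, in which the tool goes at most 62.5 mm and 10.7 degrees, less where a joint would pass 70% of its speed; a pose out of reach is approached as far as the arm can. A call with a number of a shift or a turn outside -1 to 1 is refused whole. A call with a gripper value outside its range is refused whole. "jaw" is the opening, from 0 (shut) to 1 (fully open), set as the call begins (left out, the last holds). The fingers move at their own pace and stop on an object; "newtons" is the grip in N (left out, the last holds). Time passes only in rows, so rows that repeat a pose let the fingers close. It gives the time, the measured TCP pose, the force, the opening and the grip force at its end, in the units of the state.
- get_state(): the state, without advancing time (a new reading comes with each control period).
- read_camera(name): name is "scene" or "side" or "wrist"; returns a dict with "img" (400x640x3 uint8, blue, green, red), "z_map" (400x640 float32, m along the optical axis (not along the pixel's ray), 0 where there is no reading), "camera_matrix" (3x3 intrinsics, pixels), "k1" (the pictures are not rectified: a ray, as slopes to the right and down, at radius r is drawn at 1 + k1 r^2 times it, then the intrinsics apply), "extrinsics" (4x4, takes a point from world to camera coordinates); the wrist camera has in their place "tool_from_camera" (4x4, takes a point from camera to tool coordinates, whose origin is the TCP and whose axes are the flange's). Camera axes: x right, y down, z forward; pixel columns grow to the right and rows downward; lengths in m; the calibration is good to about 2 mm. A picture is of the moment at which its call begins: read the wrist's pose just before it.
- close_job(): hands the job in; it is judged then, once.
The state is a dict: "time": time; "joint_pos": joint angles; "joint_vel": joint speeds; "joint_efforts": joint torques, N m; "tool_pos": TCP position; "ee_rot": TCP orientation; "contact_force": force on the tool from outside, world axes, zero at the start; "wrist_torque": the same for the moment, N m; "opening": finger opening in m; "grasp_force": force on a finger pad.
Only numpy, scipy, OpenCV 4.12 (cv2) and the standard library are available. Lean on these libraries where they do the work, as an engineer would, in place of code of your own. Each camera call takes 0.05 s, during which the arm holds its last target. There are 200 camera calls.

### The job

The veneered board has just been glued: put every pressing weight in the rack flat on top of the board, none overhanging its edges and none on another, moving aside the canisters in front of them. When all the weights lie on the board, wind the curing timer clockwise with its key, turn by turn, right up to its stop. Every canister must finish standing upright centred on a black pad of the rack, one to a pad; leave everything else on the counter alone.

Things in the scene. Friction and masses are not known exactly. Their poses are not given: they have to be found in the camera images.
- rack: fixed low plywood rack, 234 mm wide (y), x = -91 (open front) to 77 mm (back) from its origin, which lies on the counter; floor 6 mm thick. Three lanes, centres at y = -76, 0, 76 mm. Rear part of a lane (x = -13 to 71 mm): between cheeks 6 mm thick, 70 mm apart, and a back wall (inner face x = 71 mm), all 40 mm high above the counter. Front part: bare floor with one black pad a lane
- pad1 (a point): centre of the thin black rubber disc (56 mm across, look only) that marks where a canister stands in lane 1, on the rack floor 6 mm above the counter; axes as the rack
- pad2 (a point): centre of the thin black rubber disc (56 mm across, look only) that marks where a canister stands in lane 2, on the rack floor 6 mm above the counter; axes as the rack
- pad3 (a point): centre of the thin black rubber disc (56 mm across, look only) that marks where a canister stands in lane 3, on the rack floor 6 mm above the counter; axes as the rack
- can1_c (a point): centre of canister 1, a plain steel tin 54 mm in diameter and 70 mm high with a slip lid, 0.2 kg, bottom-heavy, z along its axis; the three are alike; starts on the pad of lane 1 (centre 35 mm above what it stands on)
- can2_c (a point): centre of canister 2, a plain steel tin 54 mm in diameter and 70 mm high with a slip lid, 0.2 kg, bottom-heavy, z along its axis; the three are alike; starts on the pad of lane 2 (centre 35 mm above what it stands on)
- can3_c (a point): centre of canister 3, a plain steel tin 54 mm in diameter and 70 mm high with a slip lid, 0.2 kg, bottom-heavy, z along its axis; the three are alike; starts on the pad of lane 3 (centre 35 mm above what it stands on)
- weight1_c (a point): centre of pressing weight 1, dark cast block 40 (x) by 60 (y) by 30 mm high, 0.28 to 0.56 kg; if present (two or three of them are; None: absent) it lies in lane 1 behind the canister, x along the lane, some 8 mm from the canister, 5 from each cheek, 36 from the back wall: to be gripped across its 40 mm once the canister is out of the way
- weight2_c (a point): centre of pressing weight 2, dark cast block 40 (x) by 60 (y) by 30 mm high, 0.28 to 0.56 kg; if present (two or three of them are; None: absent) it lies in lane 2 behind the canister, x along the lane, some 8 mm from the canister, 5 from each cheek, 36 from the back wall: to be gripped across its 40 mm once the canister is out of the way
- weight3_c (a point): centre of pressing weight 3, dark cast block 40 (x) by 60 (y) by 30 mm high, 0.28 to 0.56 kg; if present (two or three of them are; None: absent) it lies in lane 3 behind the canister, x along the lane, some 8 mm from the canister, 5 from each cheek, 36 from the back wall: to be gripped across its 40 mm once the canister is out of the way
- board_top (a point): centre of the top face of the veneered board that has just been glued up, fixed flat on the counter by small clips at its ends; 110 mm (x) by 240 mm (y), top face 20 mm above the counter
- timer: wind-up curing timer, fixed, grey housing 80 x 80 x 38 mm with a white dial face; origin at the centre of its underside; z up, the key's axis runs through it
- key_grip (a point): middle of the timer's wing key, 69 mm above the counter on the timer's axis: an upright flat bar 50 mm long (its x) by 12 mm thick (its y) by 30 mm high (54 to 84 mm above the counter); turns with the key
- key (a joint): how far the timer is wound, rad: grows as the key turns clockwise seen from above, starts at 0 to 0.6, fully wound at the stop at 4.0. Sprung: takes 0.12 to 0.18 N m, but stays where it is left
- glue_tube: tube of glue, 50x93x21 mm, lying in front of the rack; bystander; origin centre of underside
- tape_roll: roll of masking tape, 58x58x18 mm, bystander; origin centre of underside
- chuck_key: drill chuck key, 67x56x20 mm, left of the rack, bystander; origin centre of underside
- fork_mount: heavy black instrument mount right of the rack, does not move; round foot 240 mm across and 80 mm high centred about 16 mm to the left (+y) of its origin, with an arm 414 mm high on its right-hand side: keep the robot clear of it
- weight1: the same weight 1; origin at the centre of its underside
- weight2: the same weight 2; origin at the centre of its underside
- weight3: the same weight 3; origin at the centre of its underside
There are look-alikes about, which are no part of the job. Leave any purple look-alike of the part that bears can2_c alone.

How it is judged:
By the outcome, as a careful person would: the job done as asked, in the order asked, and still so for the second after the job is handed in, with the robot touching nothing.
Of weight1, weight2, weight3 only 2 to 3 are there at a start; the rules pass over those that are not, and their reading is None.
At some moment in a run one of can1, can2, can3 may be knocked a few centimetres aside while the robot is not near it.
It also fails if it takes over 210 s, if anything falls off the work surface, if the arm or the gripper's body presses on something with over 40 N, if the wrist force passes 120 N, or if a joint passes its speed limit or range.

## Working session

There is one attempt and no reset: what is moved stays moved. The work goes in short steps, Python scripts to look and compute and a tool call to move; the robot and the scene stay as the last step left them, time stands still between calls to the robot, and variables do not carry over. Pictures are saved under pics/ and viewed, at most 14 in all, crops included, and the job is handed in when it is done.

Besides the shell and the picture viewer there is one more tool, called as name(argument=value, ...), one argument or row to a line, values as JSON. drive_tool: Moves the arm, as the interface text tells. Its arguments: {"type":"object","properties":{"commands":{"type":"array","items":{"type":"array","items":{"type":"array","items":{"type":"number"}}}},"jaw":{"type":"number"},"newtons":{"type":"number"}},"required":["commands"]}

```bash
mkdir -p pics; cat > h.py <<'E'
from workcell import *
import numpy as np, cv2
from scipy.spatial.transform import Rotation as R
def grab(n):
    s=get_state(); c=read_camera(n)
    K=np.array(c["camera_matrix"]);k1=c["k1"]
    if n=="wrist":
        T=np.eye(4);q=s["ee_rot"];T[:3,:3]=R.from_quat([q[1],q[2],q[3],q[0]]).as_matrix();T[:3,3]=s["tool_pos"]
        W=T@np.array(c["tool_from_camera"])
    else: W=np.linalg.inv(np.array(c["extrinsics"]))
    return dict(img=c["img"],z=c["z_map"],K=K,k1=k1,W=W)
def save(n,f):
    g=grab(n); cv2.imwrite(f"pics/{f}.png",g["img"]); np.savez(f"pics/{f}.npz",**g); return g
def load(f): return dict(np.load(f"pics/{f}.npz"))
def ray(g,u,v):
    K=g["K"]; d=np.array([(u-K[0,2])/K[0,0],(v-K[1,2])/K[1,1]]); s=d.copy()
    for _ in range(20): s=d/(1+float(g["k1"])*(s@s))
    return np.array([s[0],s[1],1.])
def pt(g,u,v):  # by depth
    p=np.median([x for x in g["z"][v-1:v+2,u-1:u+2].ravel() if x>0] or [0])
    return g["W"][:3,:3]@(ray(g,u,v)*p)+g["W"][:3,3]
def onz(g,u,v,z):
    d=g["W"][:3,:3]@ray(g,u,v); o=g["W"][:3,3]; return o+d*(z-o[2])/d[2]
def cloud(g):
    K=g["K"];v,u=np.mgrid[:400,:640];dx=(u-K[0,2])/K[0,0];dy=(v-K[1,2])/K[1,1];sx,sy=dx,dy
    for _ in range(10):
        r=sx*sx+sy*sy; sx=dx/(1+float(g["k1"])*r); sy=dy/(1+float(g["k1"])*r)
    P=np.stack([sx,sy,np.ones_like(sx)],-1)*g["z"][...,None]
    P=P@g["W"][:3,:3].T+g["W"][:3,3]; P[g["z"]<=0]=np.nan; return P
E
python3 - <<'E'
from h import *
s=get_state();print(s)
for n in("scene","side"):
    g=save(n,n+"0");print(n,g["W"].round(3).tolist(),g["K"].tolist(),g["k1"])
E
```

```text
{'time': 0.0, 'joint_pos': array([-1.43961021,  0.43521433,  0.02496167,  1.57411427, -0.01159165,
        1.13396373, -0.07510481]), 'joint_vel': array([-1.17403089e-03,  6.13493686e-04, -8.86959900e-05,  5.04353213e-06,
        1.66863007e-03, -1.58930594e-04,  3.31669372e-04]), 'joint_efforts': array([ 8.08212053e-05, -6.67837358e+01,  9.85167436e-01, -3.14464259e+01,
       -6.06247759e-02,  4.29005327e-02,  1.43860798e-04]), 'tool_pos': array([0.14472303, 0.6074897 , 0.22594356]), 'ee_rot': array([-1.87122832e-05,  1.16657299e-01,  9.93171924e-01, -7.77208124e-04]), 'contact_force': array([1.17233462, 0.35796631, 0.14464521]), 'wrist_torque': array([-0.00788795,  0.0382977 , -0.01207462]), 'grasp_force': 0.0, 'opening': 0.09194215859603086}
scene [[0.697, -0.384, 0.605, -0.188], [-0.717, -0.377, 0.586, -0.483], [0.004, -0.843, -0.538, 0.712], [0.0, 0.0, 0.0, 1.0]] [[475.7001707332571, 0.0, 320.26422045484827], [0.0, 475.7001707332571, 202.85576631346865], [0.0, 0.0, 1.0]] -0.1011694756174732
side [[-0.952, -0.152, 0.264, 0.187], [-0.304, 0.519, -0.799, 1.172], [-0.016, -0.841, -0.54, 0.763], [0.0, 0.0, 0.0, 1.0]] [[509.58962705551545, 0.0, 318.19951343981774], [0.0, 509.58962705551545, 199.90997211558903], [0.0, 0.0, 1.0]] -0.08214018825200466
```

```bash
python3 -c "
import workcell;print([x for x in dir(workcell) if x[0]!='_'])"
```

```text
['MotionError', 'close_job', 'get_state', 'pinch_z', 'read_camera']
```

View pics/scene0.png

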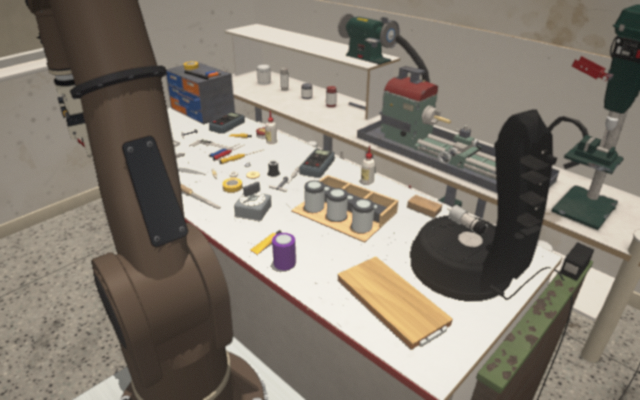

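View pics/side0.png

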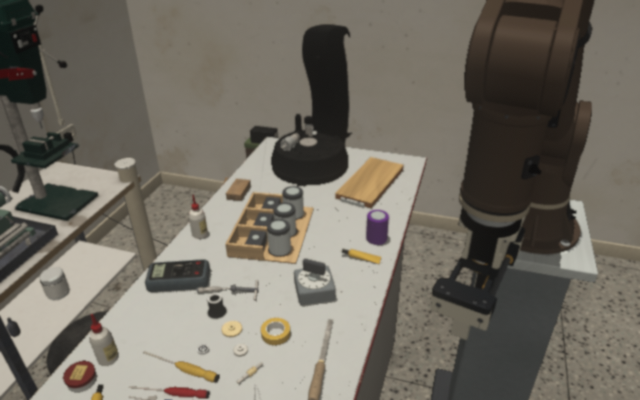

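The scene view shows three cans at (314,194), (337,204), (361,214), the timer at (253,204), the board at (395,300) and a purple look-alike at (284,252). The side view shows the rack at (270,228) with dark weights behind the cans, the timer at (315,285) and the board at (370,182).

```bash
cat > top.py <<'E'
from h import *
import sys
def ortho(fs,x0,x1,y0,y1,res,out):
    # rows: x decreasing downward; cols: y decreasing rightward
    H=int((x1-x0)/res);Wd=int((y1-y0)/res);im=np.zeros((H,Wd,3),np.uint8);zb=np.full((H,Wd),-1.)
    for f in fs:
        g=load(f);P=cloud(g).reshape(-1,3);c=g["img"].reshape(-1,3)
        ok=~np.isnan(P[:,0]);P=P[ok];c=c[ok]
        r=((x1-P[:,0])/res).astype(int);k=((y1-P[:,1])/res).astype(int)
        ok=(r>=0)&(r<H)&(k>=0)&(k<Wd)&(P[:,2]<.3)
        for a,b,z,cc in zip(r[ok],k[ok],P[ok,2],c[ok]):
            if z>zb[a,b]: zb[a,b]=z;im[a,b]=cc
    cv2.imwrite(out,im)
    return im,zb
E
python3 - <<'E'
from top import *
sc=load("scene0");sd=load("side0")
for n,g,ps in(("scene",sc,[(314,183),(337,193),(361,203),(284,239),(253,204),(251,187),(344,275),(385,262),(448,323),(415,343),(295,211),(366,236)]),("side",sd,[(279,225),(285,210),(292,191),(377,214),(315,268),(267,203),(263,219),(256,238),(372,160),(402,163),(378,203),(338,195),(290,260),(313,209),(228,254),(249,193)])):
    for p in ps: print(n,p,pt(g,*p).round(3))
for g in(sc,sd):
    P=cloud(g); m=(abs(P[...,2])<.006)&(P[...,0]>.3)&(P[...,0]<.9)&(abs(P[...,1])<.6); print(np.median(P[m][:,2]))
im,z=ortho(["scene0","side0"],.3,.95,-.5,.5,.0025,"pics/o.png")
cv2.imwrite("pics/o.png",cv2.resize(im,None,fx=2,fy=2,interpolation=0))
E
```

```text
scene (314, 183) [0.585 0.289 0.077]
scene (337, 193) [0.589 0.21  0.078]
scene (361, 203) [0.596 0.136 0.078]
scene (284, 239) [0.367 0.167 0.072]
scene (253, 204) [0.439 0.369 0.041]
scene (251, 187) [0.453 0.39  0.078]
scene (344, 275) [0.416 0.029 0.02 ]
scene (385, 262) [0.534 0.005 0.001]
scene (448, 323) [ 0.458 -0.21   0.014]
scene (415, 343) [ 0.37  -0.192  0.014]
scene (295, 211) [0.529 0.305 0.007]
scene (366, 236) [0.576 0.098 0.006]
side (279, 225) [0.577 0.286 0.077]
side (285, 210) [0.585 0.225 0.078]
side (292, 191) [0.599 0.138 0.078]
side (377, 214) [0.37  0.169 0.071]
side (315, 268) [0.451 0.401 0.071]
side (267, 203) [0.666 0.151 0.037]
side (263, 219) [0.648 0.221 0.036]
side (256, 238) [0.632 0.3   0.037]
side (372, 160) [ 0.46  -0.186  0.021]
side (402, 163) [ 0.374 -0.235 -0.002]
side (378, 203) [0.398 0.014 0.   ]
side (338, 195) [0.508 0.025 0.013]
side (290, 260) [0.541 0.319 0.006]
side (313, 209) [0.558 0.096 0.003]
side (228, 254) [0.688 0.343 0.008]
side (249, 193) [0.759 0.066 0.001]
0.0004890270905432148
-0.00010499664389307384
```

View pics/o.png

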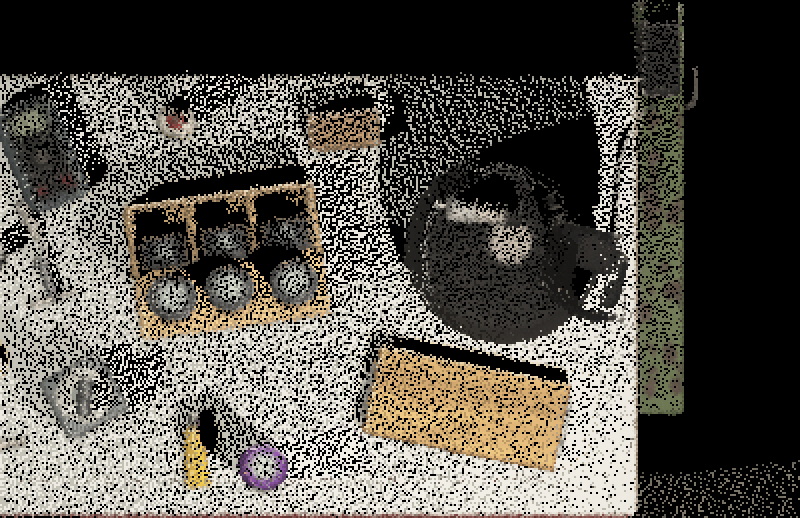

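The top-down reprojection (1.25 mm/px, from x=0.95, y=0.5 at the top-left) shows three cans at (170,296), (229,286), (293,280) with three weights behind them. The timer is at (85,390), the board at about (467,408), the mount at (515,245) and the purple can at (263,467). Next I'll get precise fits.

```bash
cat > fit.py <<'E'
from h import *
def sel(P,x0,x1,y0,y1,z0,z1):
    Q=P.reshape(-1,3);m=(Q[:,0]>x0)&(Q[:,0]<x1)&(Q[:,1]>y0)&(Q[:,1]<y1)&(Q[:,2]>z0)&(Q[:,2]<z1);return Q[m]
def rect(Q):
    (c,s,a)=cv2.minAreaRect((Q[:,:2]*1000).astype(np.float32)); return np.round(c,1),np.round(s,1),round(a,1)
def circ(Q):
    c,r=cv2.minEnclosingCircle((Q[:,:2]*1000).astype(np.float32)); return np.round(c,1),round(r,1),len(Q),np.round(Q[:,2].mean(),4)
E
python3 - <<'E'
from fit import *
print("pinch",pinch_z if not callable(pinch_z) else pinch_z())
for f in("scene0","side0"):
    P=cloud(load(f)); print(f)
    for x,y in((.58,.288),(.592,.214),(.6,.135)):
        print("can",circ(sel(P,x-.035,x+.035,y-.037,y+.037,.070,.085)))
    for x,y in((.64,.3),(.648,.223),(.666,.151)):
        print("wt",rect(sel(P,x-.035,x+.035,y-.033,y+.033,.031,.038)))
    Q=sel(P,.33,.55,-.24,.06,.016,.025);print("board",rect(Q),np.median(Q[:,2]))
    Q=sel(P,.4,.5,.34,.45,.06,.09);print("key",rect(Q),Q[:,2].max())
    Q=sel(P,.36,.55,.31,.48,.03,.045);print("timer",rect(Q),np.median(Q[:,2]))
    Q=sel(P,.5,.78,.07,.36,.004,.05);print("rack",rect(Q))
E
```

```text
pinch 0.0188
scene0
can (array([578.5, 285. ]), 29.8, 204, np.float64(0.0763))
can (array([591.7, 211. ]), 28.8, 214, np.float64(0.0765))
can (array([599.7, 129.4]), 28.7, 239, np.float64(0.0764))
wt (array([651.3, 298.1]), array([81.4, 29.3]), 50.9)
wt (array([651.4, 205.8]), array([49.8, 29.7]), 41.5)
wt (array([677.5, 145.8]), array([82.1, 37.7]), 56.3)
board (array([475. , -90.8]), array([242.4, 186.7]), 79.6) 0.019959623042685393
key (array([454.7, 392.3]), array([48.3, 18.3]), 1.9) 0.08760324981464218
timer (array([455.4, 392.6]), array([83.4, 81.6]), 27.3) 0.03961915136648331
rack (array([640.4, 214.8]), array([289.6, 279.1]), 90.0)
side0
can (array([582.2, 286.4]), 30.6, 283, np.float64(0.0757))
can (array([589.3, 215.3]), 29.8, 253, np.float64(0.076))
can (array([599. , 134.2]), 29.8, 215, np.float64(0.0759))
wt (array([634.9, 299.3]), array([42.5, 73.8]), 11.4)
wt (array([654.2, 223.1]), array([52.1, 67.5]), 4.2)
wt (array([658.9, 151.1]), array([41.3, 65.9]), 3.8)
board (array([462.1, -85.1]), array([252.6, 157.8]), 78.1) 0.020277369510175114
key (array([455.2, 396.6]), array([14.6, 49.1]), 84.3) 0.08569503177619309
timer (array([455.5, 396.8]), array([80.1, 80.3]), 28.4) 0.03836974417876582
rack (array([640.6, 208.7]), array([275.4, 279.1]), 89.9)
```

```bash
cat > plan.py <<'E'
from h import *
import math,json
def cur():
    s=get_state();q=s["ee_rot"];M=R.from_quat([q[1],q[2],q[3],q[0]]).as_matrix()
    return np.array([*s["tool_pos"],math.degrees(math.atan2(M[1,1],M[0,1]))]),s
def plan(wps):
    """waypoints (x,y,z,a[,extra rows]); prints calls, commands rounded to 3 dec"""
    p,s=cur();print("cur",p.round(4),"j7",s["joint_pos"][6].round(2),"t",round(s["time"],2))
    for w in wps:
        ex=w[4] if len(w)>4 else 0; w=np.array(w[:4],float)
        while True:
            a=math.radians(p[3]);d=w-p;d[3]=(d[3]+180)%360-180 if abs(d[3])>200 else d[3]
            t=np.array([(-math.sin(a)*d[0]+math.cos(a)*d[1])/.15,(math.cos(a)*d[0]+math.sin(a)*d[1])/.15,-d[2]/.15,-d[3]/30])
            k=max(1,math.ceil(np.abs(t).max()-1e-3)); t=(t/k).round(3)
            n=min(5,max(math.ceil(np.linalg.norm(t[:3])*.15/.0600),math.ceil(abs(t[3])*30/10.5),1)+(ex if k==1 else 0))
            print(f"x{n}",(t+0).tolist())
            b=t[:3]*.15; p=p+np.array([-math.sin(a)*b[0]+math.cos(a)*b[1],math.cos(a)*b[0]+math.sin(a)*b[1],-b[2],-t[3]*30])
            if k==1: break
E
python3 - <<'E'
from plan import *
print(np.array(read_camera("wrist")["tool_from_camera"]).round(3))
plan([(.59,.21,.33,7.4,2)])
E
```

```text
[[-0.    -0.962 -0.275  0.074]
 [ 1.    -0.     0.001 -0.001]
 [-0.001 -0.275  0.962 -0.158]
 [ 0.     0.     0.     1.   ]]
cur [ 0.1448  0.6076  0.2261 76.6025] j7 -0.08 t 0.15
x3 [-0.875, -0.473, -0.173, 0.577]
x3 [-0.977, -0.191, -0.173, 0.577]
x3 [-0.989, 0.109, -0.173, 0.576]
x5 [-0.912, 0.397, -0.173, 0.577]
```

drive_tool(
  commands=[
    [[-0.875,-0.473,-0.173,0.577],[-0.875,-0.473,-0.173,0.577],[-0.875,-0.473,-0.173,0.577]],
  ],
)

```text
time: 0.52
tool_pos: [0.2596, 0.5058, 0.2533]
ee_rot: [0.001, 0.268, 0.963, 0.0]
contact_force: [-0.4, 0.8, -0.3]
opening: 0.092
grasp_force: 0.0
```

drive_tool(
  commands=[
    [[-0.977,-0.191,-0.173,0.577],[-0.977,-0.191,-0.173,0.577],[-0.977,-0.191,-0.173,0.577]],
  ],
)

```text
time: 0.9
tool_pos: [0.3706, 0.4059, 0.2794]
ee_rot: [0.001, 0.41, 0.912, 0.0]
contact_force: [-0.2, 0.9, -0.9]
opening: 0.0921
grasp_force: 0.0
```

drive_tool(
  commands=[
    [[-0.989,0.109,-0.173,0.576],[-0.989,0.109,-0.173,0.576],[-0.989,0.109,-0.173,0.576]],
  ],
)

```text
time: 1.27
tool_pos: [0.4817, 0.3062, 0.3053]
ee_rot: [0.001, 0.542, 0.84, 0.0]
contact_force: [-0.6, 0.4, 0.1]
opening: 0.0919
grasp_force: 0.0
```

drive_tool(
  commands=[
    [[-0.7,0.397,-0.173,0.577],[-0.7,0.397,-0.173,0.577],[-0.7,0.397,-0.173,0.577],[-0.7,0.397,-0.173,0.577],[-0.7,0.397,-0.173,0.577]],
  ],
)

```text
time: 1.9
tool_pos: [0.5756, 0.2407, 0.3301]
ee_rot: [-0.001, 0.659, 0.752, -0.0]
contact_force: [-0.6, 0.2, 0.6]
opening: 0.0919
grasp_force: 0.0
```

```bash
python3 - <<'E'
from plan import *
print(cur()[0].round(4)); g=save("wrist","w1")
cv2.imwrite("pics/w1b.png",cv2.resize(g["img"],(800,500)))
E
```

```text
[0.5756 0.2407 0.3301 7.5499]
```

View pics/w1b.png

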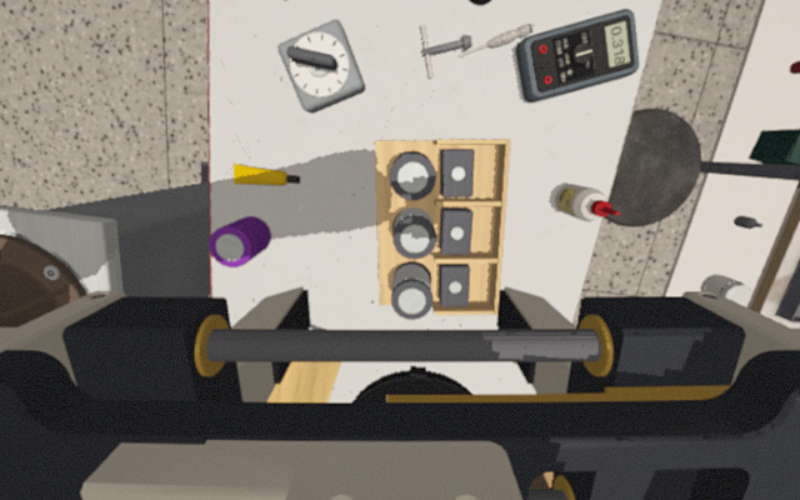

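Wrist view (800x500): cans at (412,175), (413,232), (411,292) with three weights behind them at (457,173), (456,232), (455,287). The timer key is at (313,57), the purple can at (238,242).

```bash
python3 - <<'E'
from fit import *
g=load("w1");P=cloud(g)
for x,y in((.58,.286),(.59,.213),(.6,.132)):
    Q=sel(P,x-.037,x+.037,y-.037,y+.037,.070,.085);print("can",circ(Q),(np.median(Q,0)*1000).round(1))
for u,v in((457,173),(456,232),(455,287)):
    c=pt(g,int(u*.8),int(v*.8));Q=sel(P,c[0]-.03,c[0]+.03,c[1]-.035,c[1]+.035,.028,.0385)
    i=g["img"].max(2).reshape(-1); print("wt",c.round(4),rect(Q),len(Q))
for n,u,v,z in(("frontL",376,140,.006),("frontR",380,303,.006),("backL",509,139,.04),("backR",497,313,.04)): print(n,onz(g,u*.8,v*.8,z).round(4))
# weight dark outlines at z=.036
K=g["img"]
crop=cv2.resize(K[105:260,290:415],None,fx=4.8,fy=3.8,interpolation=cv2.INTER_CUBIC);print(crop.shape);cv2.imwrite("pics/w1c.png",crop)
Q=sel(P,.4,.5,.34,.45,.074,.09);print("key",rect(Q),Q[:,2].max(),len(Q))
Q=sel(P,.36,.55,.31,.48,.03,.045);print("timer",rect(Q),np.median(Q[:,2]))
E
```

```text
can (array([579.7, 284.2]), 26.9, 1109, np.float64(0.0766)) [579.5 284.7  76.6]
can (array([592.3, 213.4]), 26.9, 984, np.float64(0.0764)) [591.9 214.4  76.5]
can (array([600.4, 132.2]), 27.3, 860, np.float64(0.0764)) [599.6 134.1  76.5]
wt [0.6348 0.2947 0.0372] (array([638. , 291.3]), array([42.6, 66.1]), 9.6) 1005
wt [0.6461 0.2203 0.0368] (array([648.4, 218. ]), array([42.6, 70.3]), 9.6) 896
wt [0.6592 0.1445 0.0371] (array([659. , 142.5]), array([43.7, 71.5]), 14.2) 812
frontL [0.5287 0.3207 0.006 ]
frontR [0.5601 0.0921 0.006 ]
backL [0.6911 0.3428 0.04  ]
backR [0.7234 0.114  0.04  ]
(589, 600, 3)
key (array([457. , 394.9]), array([12.7, 51.2]), 84.7) 0.0861207314647206 428
timer (array([457.1, 395. ]), array([80.9, 79.3]), 28.9) 0.03930636757211489
```

View pics/w1c.png

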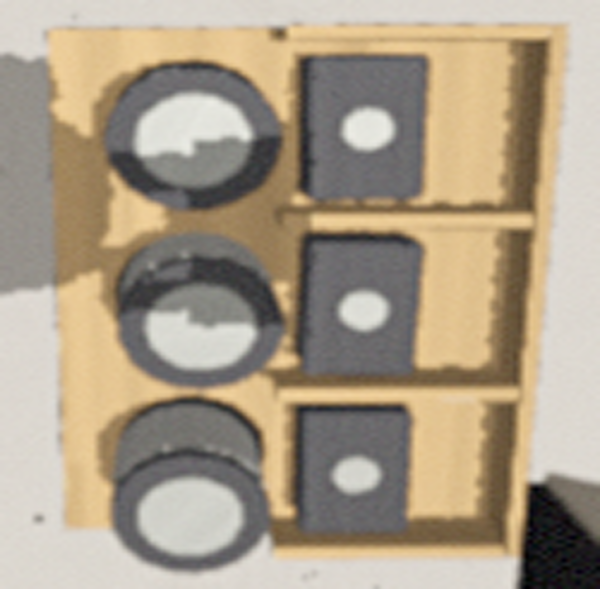

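```bash
python3 - <<'E'
from fit import *
from plan import plan
for f in("scene0","side0"):
    g=load(f);P=cloud(g);h=cv2.cvtColor(g["img"],cv2.COLOR_BGR2HSV)
    m=(h[...,0]>8)&(h[...,0]<25)&(h[...,1]>90)&(abs(P[...,2]-.02)<.006)&(P[...,0]>.3)&(P[...,0]<.56)&(P[...,1]<.06)&(P[...,1]>-.28)
    m=cv2.morphologyEx(m.astype(np.uint8),cv2.MORPH_OPEN,np.ones((3,3)));print("board",rect(P[m>0]),m.sum())
plan([(.5995,.133,.16,7.9),(.5995,.133,.047,7.9,1),(.5995,.133,.047,7.9,3),(.5995,.133,.14,7.9,1),(.475,.17,.14,7.9,1),(.475,.17,.043,7.9,2)])
E
```

```text
board (array([438.2, -85.5]), array([238.8, 111.8]), 78.4) 4288
board (array([439.6, -79.2]), array([239.4, 111.5]), 78.2) 1613
cur [0.5756 0.2406 0.3302 7.5474] j7 -0.18 t 1.95
x2 [-0.366, 0.032, 0.567, -0.006]
x2 [-0.366, 0.03, 0.568, -0.006]
x3 [0.0, 0.0, 0.753, 0.0]
x4 [0.0, 0.0, 0.0, 0.0]
x3 [0.0, 0.0, -0.62, 0.0]
x4 [0.358, -0.788, 0.0, 0.0]
x4 [0.0, 0.0, 0.647, 0.0]
```

drive_tool(
  commands=[
    [[-0.366,0.031,0.568,0],[-0.366,0.031,0.568,0],[-0.732,0.062,1,0],[-0.732,0.062,1,0],[-0.732,0.062,1,0]],
  ],
  jaw=1,
  newtons=25,
)

```text
time: 2.58
tool_pos: [0.5995, 0.1313, 0.18]
ee_rot: [-0.001, 0.66, 0.751, -0.001]
contact_force: [0.4, 0.1, 0.6]
opening: 0.092
grasp_force: 0.0
```

drive_tool(
  commands=[
    [[0,0,0.88,0],[0,0,0.88,0],[0,0,0.88,0],[0,0,0.88,0]],
  ],
)

```text
time: 3.08
tool_pos: [0.6014, 0.133, 0.0506]
ee_rot: [0.0, 0.66, 0.752, 0.001]
contact_force: [0.8, -0.8, 0.8]
opening: 0.0917
grasp_force: 0.0
```

drive_tool(
  commands=[
    [[0,0,0,0],[0,0,0,0],[0,0,0,0],[0,0,0,0],[0,0,0,0]],
  ],
  jaw=0.3,
)

```text
time: 3.7
tool_pos: [0.6003, 0.1316, 0.0488]
ee_rot: [0.0, 0.66, 0.751, 0.0]
contact_force: [0.0, 0.1, 4.0]
opening: 0.0535
grasp_force: 25.0
```

drive_tool(
  commands=[
    [[0,0,-0.62,0],[0,0,-0.62,0],[0.358,-0.788,-0.62,0],[0.358,-0.788,-0.62,0],[0.358,-0.788,-0.62,0]],
  ],
)

```text
time: 4.32
tool_pos: [0.4707, 0.1709, 0.1407]
ee_rot: [-0.002, 0.659, 0.753, -0.002]
contact_force: [0.6, 0.7, -1.9]
opening: 0.0534
grasp_force: 25.0
```

drive_tool(
  commands=[
    [[0,0,0.0,0],[0,0,0.6,0],[0,0,0.6,0],[0,0,0.65,0],[0,0,0.65,0]],
  ],
)

```text
time: 4.95
tool_pos: [0.4773, 0.1689, 0.0442]
ee_rot: [0.0, 0.661, 0.751, 0.0]
contact_force: [0.8, 0.6, -1.6]
opening: 0.0536
grasp_force: 25.0
```

drive_tool(
  commands=[
    [[0,0,0,0],[0,0,0,0]],
  ],
)

```text
time: 5.2
tool_pos: [0.4768, 0.1698, 0.0448]
ee_rot: [0.0, 0.66, 0.751, 0.001]
contact_force: [0.8, -0.5, -2.4]
opening: 0.0539
grasp_force: 25.0
```

drive_tool(
  commands=[
    [[0,0,0.013,0],[0,0,0.013,0]],
  ],
)

```text
time: 5.45
tool_pos: [0.4765, 0.1699, 0.0425]
ee_rot: [0.0, 0.66, 0.751, 0.001]
contact_force: [-0.6, 0.7, 2.4]
opening: 0.053
grasp_force: 25.0
```

drive_tool(
  commands=[
    [[0,0,0,0],[0,0,0,0],[0,0,0,0],[0,0,-0.4,0],[0,0,-0.6,0]],
  ],
  jaw=1,
)

```text
time: 6.08
tool_pos: [0.4767, 0.1696, 0.1341]
ee_rot: [0.0, 0.66, 0.751, 0.001]
contact_force: [0.5, -0.1, -0.0]
opening: 0.0911
grasp_force: 0.0
```

```bash
cat > look.py <<'E'
from fit import *
def cans():
    for n in("side","scene"):
        P=cloud(grab(n));Q=sel(P,.42,.72,.03,.42,.071,.080)
        if not len(Q): print(n,"none");continue
        from scipy.cluster.hierarchy import fcluster,linkage
        l=fcluster(linkage(Q[:,:2],"single"),.012,"distance")
        print(n,[circ(Q[l==k])[:3] for k in set(l) if (l==k).sum()>60])
E
python3 - <<'E'
from plan import *; from look import cans
cans()
bx,by=.439,-.082;b=math.radians(-11.7);f=lambda dx,dy:(bx+dx*math.cos(b)-dy*math.sin(b),by+dx*math.sin(b)+dy*math.cos(b))
B=f(-.008,-.069);print(f(-.008,-.069),f(-.008,0),f(-.008,.069))
plan([(.6585,.145,.13,7.9),(.6585,.145,.012,7.9,1),(.6585,.145,.12,7.9),(*B,.12,-11.7),(*B,.028,-11.7)])
E
```

```text
side [(array([455. , 397.1]), 24.4, 84), (array([475.5, 174.1]), 26.8, 68), (array([591.2, 213.1]), 30.9, 239), (array([580.8, 287.3]), 29.4, 275)]
scene [(array([475.7, 169.3]), 26.6, 135), (array([580. , 277.9]), 26.3, 109), (array([591.9, 208.9]), 31.1, 214)]
(0.4171738941354265, -0.14794407557004974) (0.4311662175150259, -0.0803777016371479) (0.44515854089462525, -0.012811327704246062)
cur [0.478  0.1703 0.1351 7.3806] j7 -0.08 t 6.17
x2 [-0.161, 0.586, 0.017, -0.009]
x2 [-0.164, 0.585, 0.017, -0.008]
x3 [0.0, 0.0, 0.786, 0.0]
x2 [0.0, 0.0, -0.72, 0.0]
x4 [-0.857, -0.931, 0.0, 0.327]
x2 [-0.501, -0.385, 0.0, 0.163]
x2 [-0.532, -0.342, 0.0, 0.163]
x2 [0.0, 0.0, 0.614, 0.0]
```

drive_tool(
  commands=[
    [[-0.163,0.586,0.017,-0.009],[-0.163,0.586,0.017,-0.009],[-0.325,1,0.034,-0.017],[-0.325,1,0.034,-0.017]],
  ],
  jaw=0.65,
)

```text
time: 6.68
tool_pos: [0.634, 0.1378, 0.1253]
ee_rot: [0.001, 0.658, 0.753, -0.001]
contact_force: [-1.5, 0.3, -0.8]
opening: 0.0608
grasp_force: 0.0
```

drive_tool(
  commands=[
    [[0,0.171,0.4,0],[0,0.171,0.4,0],[0,0.171,0.4,0],[0,0.171,0.4,0]],
  ],
)

```text
time: 7.18
tool_pos: [0.6569, 0.1443, 0.0689]
ee_rot: [0.001, 0.657, 0.754, 0.001]
contact_force: [0.3, 0.2, 0.3]
opening: 0.0596
grasp_force: 0.0
```

```bash
python3 - <<'E'
from plan import *
p,s=cur();print(p.round(4),s["opening"]);g=save("wrist","w2")
plan([(.6585,.145,.012,7.9,1)])
E
```

```text
[0.6569 0.1443 0.0689 7.9008] 0.05959926271541028
cur [0.6569 0.1444 0.069  7.9052] j7 0.13 t 7.22
x2 [0.003, 0.011, 0.38, 0.0]
```

View pics/w2.png

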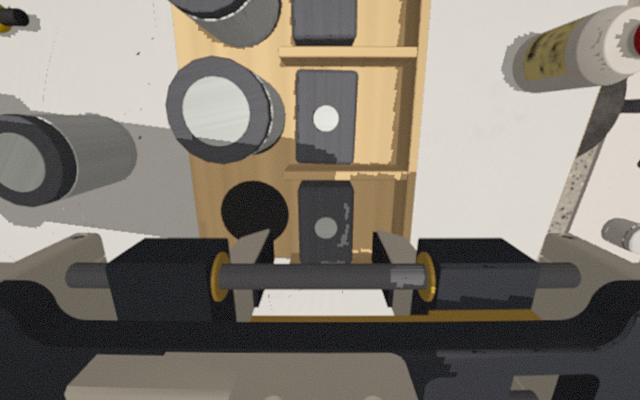

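Pad 1 is visible at (255,211) in this view, and the weight (about 325,225) sits centred between the fingers.

drive_tool(
  commands=[
    [[0,0.01,0.36,0],[0,0.01,0.38,0],[0,0.01,0.38,0]],
  ],
)

```text
time: 7.6
tool_pos: [0.6584, 0.1443, 0.0116]
ee_rot: [0.0, 0.657, 0.754, 0.0]
contact_force: [-0.4, -0.5, 0.0]
opening: 0.0597
grasp_force: 0.0
```

drive_tool(
  commands=[
    [[0,0,0,0],[0,0,0,0],[0,0,0,0],[0,0,0,0]],
  ],
  jaw=0.2,
  newtons=45,
)

```text
time: 8.1
tool_pos: [0.6588, 0.1445, 0.0112]
ee_rot: [0.0, 0.657, 0.754, 0.001]
contact_force: [0.1, 0.6, 6.0]
opening: 0.04
grasp_force: 45.0
```

drive_tool(
  commands=[
    [[0,0,-0.3,0],[0,0,-0.7,0],[0,0,-0.72,0],[0,0,-0.72,0]],
  ],
)

```text
time: 8.6
tool_pos: [0.657, 0.1444, 0.1171]
ee_rot: [-0.001, 0.657, 0.754, -0.0]
contact_force: [-0.3, 1.0, -5.7]
opening: 0.0394
grasp_force: 45.0
```

```bash
python3 - <<'E'
from plan import *
g=load("w2");print("pad1",onz(g,255,211,.006).round(4),"left/right",onz(g,222,211,.006).round(4),onz(g,288,211,.006).round(4))
B=(.417,-.148)
plan([(*B,.12,-11.7),(*B,.028,-11.7,1)])
E
```

```text
pad1 [0.6019 0.1378 0.006 ] left/right [0.5749 0.1341 0.006 ] [0.6288 0.1415 0.006 ]
cur [0.657  0.1444 0.1171 7.9106] j7 0.11 t 8.6
x4 [-0.855, -0.926, -0.01, 0.327]
x4 [-1.001, -0.768, -0.009, 0.327]
x3 [0.0, 0.0, 0.613, 0.0]
```

drive_tool(
  commands=[
    [[-0.855,-0.926,-0.01,0.327],[-0.855,-0.926,-0.01,0.327],[-0.855,-0.926,-0.01,0.327],[-0.855,-0.926,-0.01,0.327]],
  ],
)

```text
time: 9.1
tool_pos: [0.5326, -0.0066, 0.1176]
ee_rot: [-0.002, 0.721, 0.693, -0.003]
contact_force: [0.7, 0.7, -4.8]
opening: 0.0397
grasp_force: 45.0
```

drive_tool(
  commands=[
    [[-1,-0.768,-0.01,0.327],[-1,-0.768,-0.01,0.327],[-1,-0.768,-0.01,0.327],[-1,-0.768,-0.01,0.327],[-1,-0.768,-0.01,0.327]],
  ],
)

```text
time: 9.72
tool_pos: [0.4177, -0.1474, 0.1202]
ee_rot: [-0.001, 0.776, 0.631, -0.0]
contact_force: [0.3, 0.9, -5.4]
opening: 0.0399
grasp_force: 45.0
```

```bash
python3 - <<'E'
from plan import *
plan([(.417,-.148,.027,-11.7,1)]);save("wrist","w3")
E
```

```text
cur [  0.4177  -0.1474   0.1202 -11.7383] j7 0.31 t 9.72
x3 [-0.005, -0.003, 0.621, -0.001]
```

View pics/w3.png

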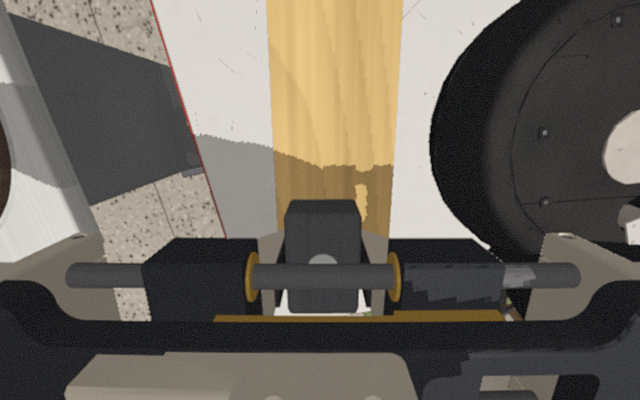

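The board (columns 270–400) is parallel to the gripper and the held weight is centred over it. I'll lower it.

drive_tool(
  commands=[
    [[0,0,0.35,0],[0,0,0.6,0],[0,0,0.625,0],[0,0,0.625,0],[0,0,0.63,0]],
  ],
)

```text
time: 10.4
tool_pos: [0.4187, -0.1477, 0.0273]
ee_rot: [0.001, 0.775, 0.632, 0.001]
contact_force: [-0.4, -0.0, -4.4]
opening: 0.0395
grasp_force: 45.0
```

drive_tool(
  commands=[
    [[0,0,0,0],[0,0,0,0],[0,0,0,0],[0,0,-0.4,0],[0,0,-0.8,0]],
  ],
  jaw=0.65,
)

```text
time: 11.02
tool_pos: [0.4171, -0.1482, 0.1476]
ee_rot: [-0.001, 0.776, 0.631, -0.001]
contact_force: [3.0, 1.4, 0.8]
opening: 0.0593
grasp_force: 0.0
```

```bash
python3 - <<'E'
from plan import *; from look import cans
cans()
plan([(.591,.213,.15,7.9),(.591,.213,.046,7.9,1),(.591,.213,.12,7.9),(.6025,.138,.12,7.9),(.6025,.138,.047,7.9)])
E
```

```text
side [(array([454.8, 398.1]), 23.8, 72), (array([475.4, 173.1]), 26.7, 65), (array([591.9, 214.4]), 29.6, 242), (array([581.2, 287.1]), 28.7, 271)]
scene [(array([475.6, 169.8]), 26.8, 125), (array([578. , 283.8]), 28.6, 194), (array([590.1, 211.8]), 27.8, 211)]
cur [  0.4208  -0.1493   0.1513 -11.7636] j7 0.28 t 11.12
x3 [0.865, 0.206, 0.003, -0.218]
x3 [0.836, 0.303, 0.003, -0.219]
x3 [0.796, 0.398, 0.003, -0.218]
x3 [0.0, 0.0, 0.693, 0.0]
x2 [0.0, 0.0, -0.493, 0.0]
x2 [-0.506, 0.007, 0.0, 0.0]
x2 [0.0, 0.0, 0.487, 0.0]
```

drive_tool(
  commands=[
    [[0.865,0.206,0,-0.218],[0.865,0.206,0,-0.218],[0.865,0.206,0,-0.218]],
  ],
  jaw=1,
  newtons=25,
)

```text
time: 11.5
tool_pos: [0.4758, -0.0227, 0.1461]
ee_rot: [-0.0, 0.736, 0.677, 0.0]
contact_force: [-1.3, 0.2, -0.8]
opening: 0.0848
grasp_force: 0.0
```

drive_tool(
  commands=[
    [[0.836,0.303,0,-0.219],[0.836,0.303,0,-0.219],[0.836,0.303,0,-0.219]],
  ],
)

```text
time: 11.88
tool_pos: [0.5319, 0.0978, 0.1458]
ee_rot: [-0.0, 0.696, 0.718, 0.0]
contact_force: [-0.6, -1.4, 0.1]
opening: 0.0918
grasp_force: 0.0
```

drive_tool(
  commands=[
    [[0.796,0.398,0,-0.218],[0.796,0.398,0,-0.218],[0.796,0.398,0,-0.218],[0.796,0.398,0,-0.218]],
  ],
)

```text
time: 12.38
tool_pos: [0.5875, 0.2129, 0.1459]
ee_rot: [0.0, 0.657, 0.754, -0.001]
contact_force: [0.2, -1.2, 0.1]
opening: 0.0918
grasp_force: 0.0
```

```bash
python3 - <<'E'
from plan import *
plan([(.591,.213,.046,7.9,1)])
E
```

```text
cur [0.5875 0.2129 0.1459 7.8892] j7 -0.03 t 12.38
x3 [-0.003, 0.023, 0.666, 0.0]
```

drive_tool(
  commands=[
    [[0,0.023,0.4,0],[0,0.023,0.66,0],[0,0.023,0.66,0],[0,0.023,0.66,0]],
  ],
)

```text
time: 12.88
tool_pos: [0.5921, 0.2134, 0.0492]
ee_rot: [0.001, 0.657, 0.754, 0.001]
contact_force: [0.3, -0.1, -0.2]
opening: 0.092
grasp_force: 0.0
```

drive_tool(
  commands=[
    [[0,0,0,0],[0,0,0,0],[0,0,0,0],[0,0,0,0]],
  ],
  jaw=0.3,
)

```text
time: 13.38
tool_pos: [0.5912, 0.215, 0.0477]
ee_rot: [0.0, 0.656, 0.754, 0.0]
contact_force: [0.6, -0.4, 0.1]
opening: 0.0565
grasp_force: 0.0
```

drive_tool(
  commands=[
    [[0,0,-0.35,0],[0,0,-0.6,0],[-0.5,0.007,-0.6,0],[-0.5,0.007,-0.6,0],[-0.5,0.007,-0.6,0]],
  ],
)

```text
time: 14.0
tool_pos: [0.6025, 0.1392, 0.1373]
ee_rot: [-0.0, 0.658, 0.753, -0.0]
contact_force: [-0.1, 1.0, -2.1]
opening: 0.0533
grasp_force: 24.9
```

```bash
python3 - <<'E'
from plan import *
plan([(.6025,.1378,.05,7.9,1)])
E
```

```text
cur [0.6025 0.1392 0.1373 7.7647] j7 0.09 t 14.0
x3 [-0.01, -0.001, 0.582, -0.005]
```

drive_tool(
  commands=[
    [[-0.01,0,0.3,0],[-0.01,0,0.4,0],[-0.01,0,0.4,0]],
  ],
)

```text
time: 14.38
tool_pos: [0.6017, 0.1402, 0.0764]
ee_rot: [-0.001, 0.656, 0.755, -0.001]
contact_force: [-0.3, -0.0, -0.8]
opening: 0.0537
grasp_force: 24.9
```

```bash
python3 - <<'E'
from plan import *; from fit import *
p,s=cur();print(p.round(4))
P=cloud(save("wrist","w4"))
for n,P in(("wrist",P),("side",cloud(grab("side")))):
    Q=sel(P,.58,.62,.12,.16,.07,.2);print(n,len(Q),np.percentile(Q[:,2],[10,30,50,70,90]).round(4))
E
```

```text
[0.6017 0.1402 0.0764 8.0025]
wrist 3541 [0.1007 0.1015 0.102  0.1024 0.1031]
side 188 [0.0834 0.1014 0.103  0.1038 0.1064]
```

drive_tool(
  commands=[
    [[-0.015,0.005,0.1,0],[-0.015,0.005,0.15,0],[-0.015,0.005,0.165,0],[-0.015,0.005,0.17,0],[-0.015,0.005,0.17,0]],
  ],
)

```text
time: 15.1
tool_pos: [0.604, 0.1372, 0.0522]
ee_rot: [0.0, 0.657, 0.754, 0.0]
contact_force: [0.5, 0.4, -1.9]
opening: 0.0535
grasp_force: 24.9
```

drive_tool(
  commands=[
    [[0,0,0,0],[0,0,0,0],[0,0,0,0],[0,0,-0.4,0],[0,0,-0.4,0]],
  ],
  jaw=1,
)

```text
time: 15.72
tool_pos: [0.6069, 0.1374, 0.1162]
ee_rot: [0.002, 0.657, 0.754, 0.003]
contact_force: [0.3, 0.0, -0.3]
opening: 0.0916
grasp_force: 0.0
```

```bash
python3 - <<'E'
from plan import *; from look import *
cans()
plan([(.648,.2195,.11,7.9),(.648,.2195,.07,7.9,1),(.648,.2195,.012,7.9,1)])
E
```

```text
side [(array([455.5, 398.3]), 24.2, 78), (array([578. , 285.9]), 27.7, 271), (array([604.1, 136.1]), 30.4, 211), (array([472.9, 173.7]), 27.9, 71)]
scene [(array([576. , 284.2]), 29.5, 198), (array([603.1, 136.6]), 27.8, 223), (array([473.5, 168.9]), 27.8, 135)]
cur [0.6043 0.1374 0.1126 7.9385] j7 0.12 t 15.82
x2 [0.502, 0.364, 0.017, 0.001]
x2 [0.0, 0.0, 0.267, 0.0]
x2 [0.0, 0.0, 0.387, 0.0]
```

drive_tool(
  commands=[
    [[0.502,0.364,0,0],[0.502,0.364,0,0],[0.502,0.364,0,0],[0.502,0.364,0.28,0],[0.502,0.364,0.28,0]],
  ],
  jaw=0.65,
)

```text
time: 16.45
tool_pos: [0.6443, 0.2174, 0.0663]
ee_rot: [-0.002, 0.657, 0.754, -0.004]
contact_force: [0.0, -0.2, 0.1]
opening: 0.0596
grasp_force: 0.0
```

```bash
python3 - <<'E'
from plan import *
g=save("wrist","w5");print(get_state()["opening"])
plan([(.648,.2195,.012,7.9,1)])
E
```

```text
0.0597790840267599
cur [0.6459 0.2177 0.0685 7.8602] j7 0.03 t 16.5
x2 [0.01, 0.016, 0.377, -0.001]
```

View pics/w5.png

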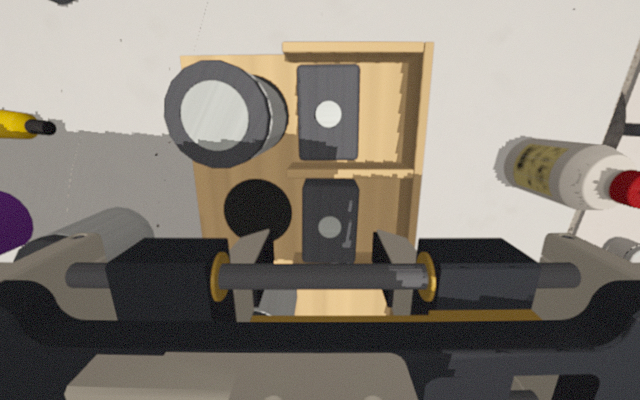

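Pad 2 is free at (258,210) and weight 2 is between the fingers.

drive_tool(
  commands=[
    [[0.01,0.016,0.36,0],[0.01,0.016,0.38,0],[0.01,0.016,0.38,0]],
  ],
)

```text
time: 16.88
tool_pos: [0.6505, 0.2207, 0.0147]
ee_rot: [0.0, 0.657, 0.754, 0.0]
contact_force: [-0.2, 0.5, 0.8]
opening: 0.0599
grasp_force: 0.0
```

drive_tool(
  commands=[
    [[0,0,0,0],[0,0,0,0],[0,0,0,0],[0,0,0,0],[0,0,0,0]],
  ],
  jaw=0.2,
  newtons=45,
)

```text
time: 17.5
tool_pos: [0.6497, 0.2212, 0.0142]
ee_rot: [-0.0, 0.657, 0.754, 0.0]
contact_force: [-2.7, -1.5, 7.4]
opening: 0.0398
grasp_force: 44.9
```

drive_tool(
  commands=[
    [[0,0,-0.3,0],[0,0,-0.7,0],[0,0,-0.8,0],[0,0,-0.8,0]],
  ],
)

```text
time: 18.0
tool_pos: [0.6498, 0.2213, 0.1335]
ee_rot: [0.0, 0.656, 0.754, 0.001]
contact_force: [-0.9, -0.0, -6.4]
opening: 0.0396
grasp_force: 44.9
```

```bash
python3 - <<'E'
from plan import *
g=load("w5");print("pad2",onz(g,258,210,.006).round(4))
plan([(.431,-.08,.13,-11.7),(.431,-.08,.0265,-11.7,1)])
E
```

```text
pad2 [0.5916 0.2126 0.006 ]
cur [0.6498 0.2213 0.1335 7.9417] j7 0.0 t 18.0
x4 [-0.894, -0.861, 0.012, 0.327]
x2 [-0.514, -0.348, 0.006, 0.164]
x2 [-0.542, -0.303, 0.005, 0.164]
x3 [0.0, 0.0, 0.69, 0.0]
```

drive_tool(
  commands=[
    [[-0.894,-0.861,0.012,0.327],[-0.894,-0.861,0.012,0.327],[-0.894,-0.861,0.012,0.327],[-0.894,-0.861,0.012,0.327]],
  ],
)

```text
time: 18.5
tool_pos: [0.5353, 0.0654, 0.1291]
ee_rot: [-0.002, 0.721, 0.693, -0.003]
contact_force: [1.2, 0.7, -4.6]
opening: 0.0398
grasp_force: 44.9
```

drive_tool(
  commands=[
    [[-0.514,-0.348,0,0.164],[-0.514,-0.348,0,0.164]],
  ],
)

```text
time: 18.75
tool_pos: [0.4825, -0.0068, 0.1294]
ee_rot: [-0.001, 0.749, 0.663, -0.002]
contact_force: [0.4, 0.2, -4.2]
opening: 0.0394
grasp_force: 44.9
```

drive_tool(
  commands=[
    [[-0.542,-0.303,0,0.164],[-0.542,-0.303,0,0.164],[-0.542,-0.303,0,0.164],[-0.542,-0.303,0.3,0.164],[-0.542,-0.303,0.3,0.164]],
  ],
)

```text
time: 19.38
tool_pos: [0.4287, -0.0792, 0.0836]
ee_rot: [-0.002, 0.775, 0.632, -0.003]
contact_force: [-0.6, -0.1, -4.5]
opening: 0.0395
grasp_force: 44.9
```

```bash
python3 - <<'E'
from plan import *
plan([(.431,-.08,.0285,-11.7,1)])
E
```

```text
cur [  0.4287  -0.0792   0.0836 -11.6663] j7 0.23 t 19.38
x2 [-0.002, 0.016, 0.367, 0.001]
```

drive_tool(
  commands=[
    [[0,0.016,0.3,0],[0,0.016,0.35,0],[0,0.016,0.37,0],[0,0.016,0.375,0],[0,0.016,0.375,0]],
  ],
)

```text
time: 20.0
tool_pos: [0.4339, -0.0806, 0.0309]
ee_rot: [0.0, 0.776, 0.631, 0.001]
contact_force: [-0.9, 0.4, -4.1]
opening: 0.0396
grasp_force: 44.9
```

drive_tool(
  commands=[
    [[0,0,0,0],[0,0,0,0],[0,0,0,0],[0,0,-0.4,0],[0,0,-0.8,0]],
  ],
  jaw=0.65,
)

```text
time: 20.62
tool_pos: [0.4325, -0.0811, 0.151]
ee_rot: [-0.0, 0.776, 0.631, -0.001]
contact_force: [2.0, 1.2, 0.9]
opening: 0.06
grasp_force: 0.0
```

```bash
python3 - <<'E'
from plan import *; from look import cans
cans()
plan([(.579,.2855,.14,7.9)])
E
```

```text
side [(array([455.1, 396.9]), 23.8, 77), (array([577. , 284.8]), 29.6, 276), (array([604.3, 139.1]), 29.5, 215), (array([475. , 173.4]), 26.4, 70)]
scene [(array([475.2, 169.8]), 26.6, 121), (array([578.9, 282.4]), 27.8, 193)]
cur [  0.4363  -0.0815   0.1546 -11.7544] j7 0.13 t 20.73
x3 [0.863, 0.144, 0.033, -0.218]
x3 [0.841, 0.242, 0.032, -0.219]
x3 [0.808, 0.336, 0.033, -0.218]
```

drive_tool(
  commands=[
    [[0.863,0.144,0,-0.218],[0.863,0.144,0,-0.218],[0.863,0.144,0,-0.218]],
  ],
  jaw=1,
  newtons=25,
)

```text
time: 21.1
tool_pos: [0.4817, 0.0463, 0.1494]
ee_rot: [-0.0, 0.736, 0.677, 0.0]
contact_force: [-1.1, -0.4, 0.6]
opening: 0.085
grasp_force: 0.0
```

drive_tool(
  commands=[
    [[0.841,0.242,0,-0.219],[0.841,0.242,0,-0.219],[0.841,0.242,0,-0.219]],
  ],
)

```text
time: 21.48
tool_pos: [0.5287, 0.1683, 0.1491]
ee_rot: [-0.0, 0.696, 0.718, 0.0]
contact_force: [-0.2, -0.6, 0.0]
opening: 0.0917
grasp_force: 0.0
```

drive_tool(
  commands=[
    [[0.808,0.336,0,-0.218],[0.808,0.336,0,-0.218],[0.808,0.336,0,-0.218],[0.808,0.336,0,-0.218]],
  ],
)

```text
time: 21.98
tool_pos: [0.5756, 0.2847, 0.1492]
ee_rot: [0.0, 0.657, 0.754, -0.001]
contact_force: [-0.4, -1.1, 0.4]
opening: 0.0919
grasp_force: 0.0
```

```bash
python3 - <<'E'
from plan import *
plan([(.579,.285,.046,7.9,1)])
E
```

```text
cur [0.5756 0.2847 0.1492 7.8793] j7 -0.13 t 21.98
x3 [-0.001, 0.023, 0.688, -0.001]
```

Grip can 3 (with extra closing time) and carry it to pad 2 at (0.592, 0.2127).

drive_tool(
  commands=[
    [[0,0.023,0.4,0],[0,0.023,0.68,0],[0,0.023,0.68,0],[0,0.023,0.68,0]],
  ],
)

```text
time: 22.48
tool_pos: [0.5802, 0.2856, 0.0498]
ee_rot: [0.001, 0.657, 0.754, 0.001]
contact_force: [0.5, -0.0, -0.0]
opening: 0.0919
grasp_force: 0.0
```

drive_tool(
  commands=[
    [[0,0,0,0],[0,0,0,0],[0,0,0,0],[0,0,0,0],[0,0,0,0]],
  ],
  jaw=0.3,
)

```text
time: 23.1
tool_pos: [0.5792, 0.287, 0.0481]
ee_rot: [0.0, 0.656, 0.754, 0.0]
contact_force: [0.9, 0.2, 1.6]
opening: 0.0534
grasp_force: 25.0
```

drive_tool(
  commands=[
    [[0,0,-0.35,0],[0,0,-0.4,0],[-0.495,0.015,-0.4,0],[-0.495,0.015,-0.4,0],[-0.495,0.015,-0.4,0]],
  ],
)

```text
time: 23.72
tool_pos: [0.5914, 0.2121, 0.1074]
ee_rot: [-0.0, 0.658, 0.753, -0.001]
contact_force: [-0.8, 0.5, -2.2]
opening: 0.0535
grasp_force: 25.0
```

```bash
python3 - <<'E'
from plan import *
plan([(.592,.2127,.0482,7.9,1)])
E
```

```text
cur [0.5914 0.2121 0.1074 7.7708] j7 0.01 t 23.73
x2 [0.003, 0.005, 0.395, -0.004]
```

drive_tool(
  commands=[
    [[0,0.002,0.3,0],[0,0.002,0.38,0],[0,0.002,0.395,0],[0,0.002,0.4,0],[0,0.002,0.4,0]],
  ],
)

```text
time: 24.35
tool_pos: [0.5923, 0.2141, 0.0487]
ee_rot: [0.0, 0.656, 0.754, 0.001]
contact_force: [-0.8, 0.6, -2.3]
opening: 0.0533
grasp_force: 25.0
```

drive_tool(
  commands=[
    [[0,0,0,0],[0,0,0,0],[0,0,0,0],[0,0,-0.4,0],[0,0,-0.4,0]],
  ],
  jaw=1,
)

```text
time: 24.98
tool_pos: [0.5949, 0.2141, 0.1122]
ee_rot: [0.002, 0.657, 0.754, 0.003]
contact_force: [-0.2, -0.1, -0.4]
opening: 0.0916
grasp_force: 0.0
```

```bash
python3 - <<'E'
from plan import *; from look import *
cans()
plan([(.6375,.295,.11,7.9),(.6375,.295,.013,7.9,1)])
E
```

```text
side [(array([455.4, 397. ]), 23.7, 78), (array([475.1, 173.9]), 26.8, 73), (array([590.8, 213.2]), 29.1, 238), (array([603.3, 140.8]), 30.7, 207)]
scene [(array([476. , 167.7]), 27.6, 132), (array([603.2, 136.7]), 27.9, 223), (array([593.3, 208. ]), 29.8, 214)]
cur [0.5922 0.2139 0.1085 7.9331] j7 0.01 t 25.07
x2 [0.494, 0.374, -0.01, 0.001]
x3 [0.0, 0.0, 0.647, 0.0]
```

drive_tool(
  commands=[
    [[0.494,0.376,0,0],[0.494,0.376,0,0],[0.494,0.376,0,0],[0.494,0.376,0.25,0],[0.494,0.376,0.25,0]],
  ],
  jaw=0.65,
)

```text
time: 25.7
tool_pos: [0.6346, 0.2928, 0.0669]
ee_rot: [-0.001, 0.657, 0.754, -0.003]
contact_force: [-0.8, -0.1, -0.0]
opening: 0.0597
grasp_force: 0.0
```

```bash
python3 - <<'E'
from plan import *
print(get_state()["opening"])
plan([(.6378,.2952,.012,7.9,1)])
E
```

```text
0.05965344305169902
cur [0.6346 0.2928 0.0669 7.8694] j7 -0.06 t 25.7
x2 [0.013, 0.023, 0.366, -0.001]
```

drive_tool(
  commands=[
    [[0.012,0.02,0.34,0],[0.012,0.02,0.36,0],[0.012,0.02,0.365,0]],
  ],
)

```text
time: 26.08
tool_pos: [0.6407, 0.2966, 0.0171]
ee_rot: [0.0, 0.657, 0.754, 0.0]
contact_force: [0.3, -0.4, 0.5]
opening: 0.06
grasp_force: 0.0
```

drive_tool(
  commands=[
    [[0,0,0,0],[0,0,0,0],[0,0,0,0],[0,0,0,0],[0,0,0,0]],
  ],
  jaw=0.2,
  newtons=45,
)

```text
time: 26.7
tool_pos: [0.6398, 0.2973, 0.0168]
ee_rot: [-0.0, 0.656, 0.754, 0.0]
contact_force: [-5.0, 0.0, 7.9]
opening: 0.04
grasp_force: 45.0
```

drive_tool(
  commands=[
    [[0,0,-0.3,0],[0,0,-0.7,0],[0,0,-0.8,0],[0,0,-0.8,0]],
  ],
)

```text
time: 27.2
tool_pos: [0.6404, 0.2973, 0.1363]
ee_rot: [0.0, 0.656, 0.754, 0.001]
contact_force: [-0.4, 0.5, -3.6]
opening: 0.0394
grasp_force: 45.0
```

```bash
python3 - <<'E'
from plan import *
plan([(.445,-.0105,.13,-11.7),(.445,-.0105,.027,-11.7,1)])
E
```

```text
cur [0.6404 0.2973 0.1363 7.9363] j7 -0.09 t 27.2
x4 [-0.926, -0.787, 0.021, 0.327]
x2 [-0.523, -0.309, 0.01, 0.164]
x2 [-0.548, -0.262, 0.011, 0.164]
x3 [0.0, 0.0, 0.686, 0.0]
```

drive_tool(
  commands=[
    [[-0.926,-0.787,0.02,0.327],[-0.926,-0.787,0.02,0.327],[-0.926,-0.787,0.02,0.327],[-0.926,-0.787,0.02,0.327]],
  ],
)

```text
time: 27.7
tool_pos: [0.5381, 0.138, 0.1305]
ee_rot: [-0.001, 0.721, 0.693, -0.003]
contact_force: [0.7, 1.1, -2.6]
opening: 0.0396
grasp_force: 45.0
```

drive_tool(
  commands=[
    [[-0.523,-0.309,0,0.164],[-0.523,-0.309,0,0.164]],
  ],
)

```text
time: 27.95
tool_pos: [0.4908, 0.0641, 0.131]
ee_rot: [-0.001, 0.749, 0.663, -0.002]
contact_force: [0.7, 0.0, -4.0]
opening: 0.0396
grasp_force: 45.0
```

drive_tool(
  commands=[
    [[-0.548,-0.262,0,0.164],[-0.548,-0.262,0,0.164],[-0.548,-0.262,0,0.164],[-0.548,-0.262,0.3,0.164],[-0.548,-0.262,0.3,0.164]],
  ],
)

```text
time: 28.58
tool_pos: [0.4428, -0.0099, 0.0852]
ee_rot: [-0.001, 0.775, 0.632, -0.003]
contact_force: [-0.3, -0.9, -3.6]
opening: 0.0399
grasp_force: 45.0
```

```bash
python3 - <<'E'
from plan import *
plan([(.445,-.0105,.031,-11.7,1)])
E
```

```text
cur [ 4.42800e-01 -9.90000e-03  8.52000e-02 -1.16538e+01] j7 0.09 t 28.57
x2 [-0.001, 0.015, 0.361, 0.002]
```

drive_tool(
  commands=[
    [[0,0.013,0.3,0],[0,0.013,0.35,0],[0,0.013,0.36,0],[0,0.013,0.37,0],[0,0.013,0.375,0]],
  ],
)

```text
time: 29.2
tool_pos: [0.4473, -0.0108, 0.0323]
ee_rot: [0.0, 0.776, 0.631, 0.001]
contact_force: [-1.1, 0.4, -4.3]
opening: 0.0398
grasp_force: 45.0
```

drive_tool(
  commands=[
    [[0,0,0,0],[0,0,0,0],[0,0,0,0],[0,0,-0.4,0],[0,0,-0.8,0]],
  ],
  jaw=0.65,
)

```text
time: 29.82
tool_pos: [0.446, -0.0115, 0.1525]
ee_rot: [-0.0, 0.776, 0.631, -0.001]
contact_force: [1.2, 1.3, 0.2]
opening: 0.0596
grasp_force: 0.0
```

```bash
python3 - <<'E'
from plan import *; from look import cans
cans()
plan([(.4755,.171,.14,7.9),(.4755,.171,.042,7.9,1)])
E
```

```text
side [(array([454.8, 397.8]), 24.3, 80), (array([475.2, 173. ]), 26.7, 72), (array([592., 212.]), 29.7, 242), (array([603.1, 139.5]), 28.5, 209)]
scene [(array([474.6, 169. ]), 28.0, 122)]
cur [ 4.4990e-01 -1.1400e-02  1.5620e-01 -1.1757e+01] j7 -0.01 t 29.93
x2 [0.613, -0.04, 0.054, -0.328]
x2 [0.61, 0.065, 0.054, -0.327]
x3 [0.0, 0.0, 0.653, 0.0]
```

drive_tool(
  commands=[
    [[0.613,-0.04,0,-0.328],[0.613,-0.04,0,-0.328]],
  ],
  jaw=1,
  newtons=25,
)

```text
time: 30.18
tool_pos: [0.4596, 0.0831, 0.1514]
ee_rot: [-0.0, 0.717, 0.697, 0.001]
contact_force: [0.5, -0.5, -0.4]
opening: 0.0755
grasp_force: 0.0
```

drive_tool(
  commands=[
    [[0.61,0.065,0,-0.327],[0.61,0.065,0,-0.327],[0.61,0.065,0,-0.327],[0.61,0.065,0,-0.327]],
  ],
)

```text
time: 30.68
tool_pos: [0.4719, 0.1703, 0.151]
ee_rot: [-0.0, 0.657, 0.754, -0.001]
contact_force: [-0.1, -0.1, -0.1]
opening: 0.0919
grasp_force: 0.0
```

```bash
python3 - <<'E'
from plan import *
plan([(.4762,.170,.043,7.9,1)])
E
```

```text
cur [0.4719 0.1703 0.151  7.8838] j7 -0.05 t 30.68
x3 [-0.006, 0.028, 0.72, -0.001]
```

drive_tool(
  commands=[
    [[-0.006,0.025,0.4,0],[-0.006,0.025,0.71,0],[-0.006,0.025,0.71,0],[-0.006,0.025,0.71,0]],
  ],
)

```text
time: 31.18
tool_pos: [0.4769, 0.1702, 0.0463]
ee_rot: [0.0, 0.657, 0.754, 0.0]
contact_force: [0.3, -0.0, 0.1]
opening: 0.0918
grasp_force: 0.0
```

drive_tool(
  commands=[
    [[0,0,0,0],[0,0,0,0],[0,0,0,0],[0,0,0,0],[0,0,0,0]],
  ],
  jaw=0.3,
)

```text
time: 31.8
tool_pos: [0.4762, 0.171, 0.0451]
ee_rot: [0.0, 0.656, 0.754, 0.0]
contact_force: [-0.3, 0.0, 2.9]
opening: 0.0536
grasp_force: 25.0
```

drive_tool(
  commands=[
    [[0,0,-0.35,0],[0,0,-0.6,0],[0,0,-0.6,0],[0,0,-0.6,0]],
  ],
)

```text
time: 32.3
tool_pos: [0.4753, 0.171, 0.1341]
ee_rot: [-0.0, 0.656, 0.754, -0.0]
contact_force: [0.1, 0.6, -2.4]
opening: 0.0535
grasp_force: 25.0
```

```bash
python3 - <<'E'
from plan import *
plan([(.582,.2882,.13,7.9,2),(.582,.2882,.05,7.9,2)])
E
```

```text
cur [0.4753 0.171  0.1341 7.9532] j7 -0.01 t 32.3
x5 [0.676, 0.812, 0.028, 0.002]
x4 [0.0, 0.0, 0.533, 0.0]
```

drive_tool(
  commands=[
    [[0.676,0.812,0.02,0],[0.676,0.812,0.02,0],[0.676,0.812,0.02,0],[0.676,0.812,0.25,0],[0.676,0.812,0.3,0]],
  ],
)

```text
time: 32.92
tool_pos: [0.5802, 0.287, 0.0857]
ee_rot: [-0.001, 0.657, 0.754, -0.003]
contact_force: [0.1, -1.0, -2.6]
opening: 0.0537
grasp_force: 25.0
```

```bash
python3 - <<'E'
from plan import *
plan([(.582,.2882,.051,7.9,2)])
E
```

```text
cur [0.5802 0.287  0.0857 7.9296] j7 -0.06 t 32.92
x3 [0.006, 0.013, 0.231, 0.001]
```

drive_tool(
  commands=[
    [[0,0.005,0.15,0],[0,0.005,0.22,0],[0,0.005,0.235,0],[0,0.005,0.24,0],[0,0.005,0.24,0]],
  ],
)

```text
time: 33.55
tool_pos: [0.5838, 0.2885, 0.0547]
ee_rot: [0.0, 0.657, 0.754, 0.001]
contact_force: [-0.7, 0.0, -2.1]
opening: 0.0532
grasp_force: 25.0
```

drive_tool(
  commands=[
    [[0,0,0,0],[0,0,0,0],[0,0,0,0],[0,0,-0.4,0],[0,0,-0.8,0]],
  ],
  jaw=1,
)

```text
time: 34.17
tool_pos: [0.583, 0.288, 0.1749]
ee_rot: [-0.0, 0.657, 0.754, -0.001]
contact_force: [1.3, 0.7, 0.0]
opening: 0.0909
grasp_force: 0.0
```

```bash
python3 - <<'E'
from plan import *; from look import *
cans()
g=save("scene","s2");cv2.imwrite("pics/s2c.png",cv2.resize(g["img"][140:360,200:480],(764,600),interpolation=cv2.INTER_CUBIC))
p,s=cur();print(s["joint_pos"].round(2))
plan([(.50,.30,.33,7.9)])
E
```

```text
side [(array([455.2, 397.9]), 24.2, 75), (array([583.4, 288.4]), 29.5, 278), (array([591.8, 213.3]), 28.1, 242), (array([603.5, 139.6]), 29.2, 182)]
scene [(array([603.7, 135.7]), 29.5, 228), (array([584.5, 286.2]), 28.7, 199), (array([591.3, 210.5]), 28.5, 207)]
[-0.91  0.56  0.57  1.6  -0.33  1.07 -0.11]
cur [0.5857 0.2889 0.1778 7.9182] j7 -0.11 t 34.33
x2 [0.076, -0.278, -0.507, 0.0]
x2 [0.076, -0.277, -0.507, 0.001]
```

View pics/s2c.png

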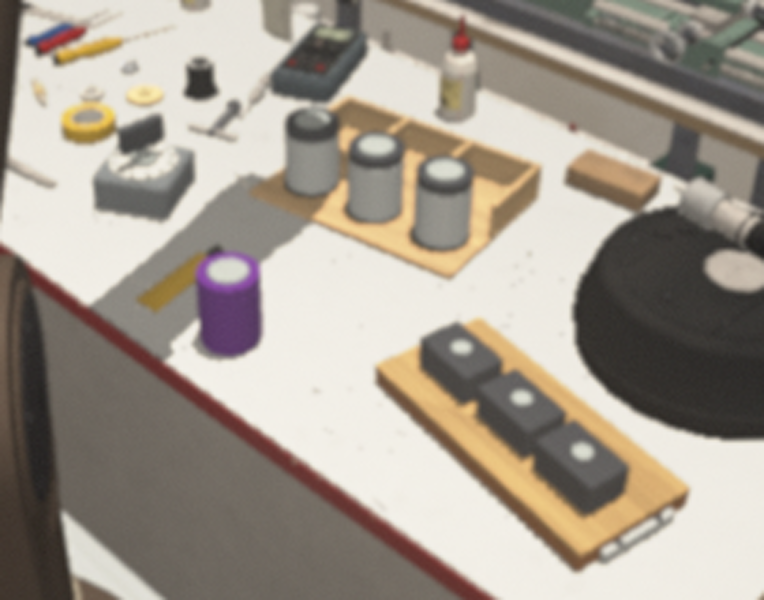

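All three weights lie flat on the board without overhang, at about (460,362), (521,410) and (581,465). The cans stand on pads at (312,150), (375,175), (442,200). Next is the timer.

```bash
python3 - <<'E'
from plan import *
plan([(.455,.395,.18,84.7,2)])
E
```

```text
cur [0.5857 0.2889 0.1778 7.9182] j7 -0.11 t 34.33
x3 [0.274, -0.255, -0.005, -0.853]
x3 [0.357, -0.112, -0.005, -0.853]
x5 [0.37, 0.053, -0.004, -0.853]
```

drive_tool(
  commands=[
    [[0.274,-0.255,0,-0.853],[0.274,-0.255,0,-0.853],[0.274,-0.255,0,-0.853]],
  ],
)

```text
time: 34.7
tool_pos: [0.5385, 0.3243, 0.1728]
ee_rot: [-0.001, 0.471, 0.882, -0.001]
contact_force: [0.3, -0.3, 0.4]
opening: 0.092
grasp_force: 0.0
```

drive_tool(
  commands=[
    [[0.357,-0.112,0,-0.853],[0.357,-0.112,0,-0.853],[0.357,-0.112,0,-0.853]],
  ],
)

```text
time: 35.08
tool_pos: [0.4949, 0.3594, 0.1728]
ee_rot: [-0.001, 0.263, 0.965, -0.001]
contact_force: [0.3, -0.8, -0.7]
opening: 0.0918
grasp_force: 0.0
```

drive_tool(
  commands=[
    [[0.37,0.053,0,-0.853],[0.37,0.053,0,-0.853],[0.37,0.053,0,-0.853],[0.37,0.053,0,-0.853],[0.37,0.053,0,-0.853]],
  ],
)

```text
time: 35.7
tool_pos: [0.4526, 0.394, 0.1733]
ee_rot: [-0.0, 0.047, 0.999, -0.0]
contact_force: [-1.1, 0.9, -0.9]
opening: 0.0917
grasp_force: 0.0
```

```bash
cat > key.py <<'E'
from plan import *; from fit import *
def key(g):
    Q=sel(cloud(g),.41,.50,.35,.44,.075,.092)
    return rect(Q),len(Q)
E
python3 - <<'E'
from key import *
g=save("wrist","w6");print(key(g),key(grab("side")))
plan([(.456,.395,.053,84.7,1)]);print(get_state()["joint_pos"].round(2))
E
```

```text
((array([456.3, 394.4]), array([11.3, 48.7]), 84.9), 645) ((array([456.3, 397.3]), array([16.5, 49.6]), 84.4), 142)
cur [ 0.4527  0.3942  0.1736 84.6229] j7 0.78 t 35.8
x4 [-0.021, 0.007, 0.804, -0.003]
[-0.96  0.44  0.22  1.72 -0.11  0.99  0.78]
```

View pics/w6.png

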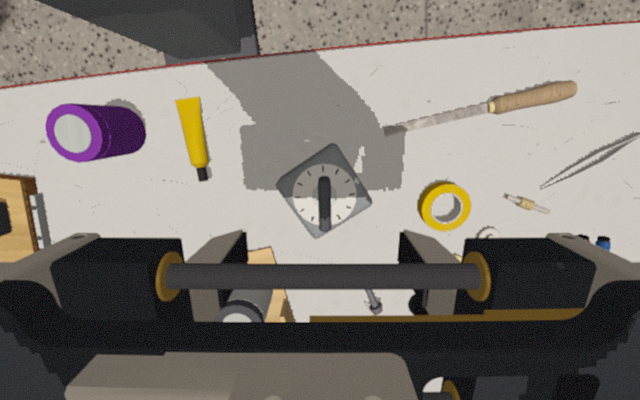

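The key is at (323,203), pointing along x, and centred at (0.4563, 0.3945).

drive_tool(
  commands=[
    [[-0.022,0.004,0.4,0],[-0.022,0.004,0.75,0],[-0.022,0.004,0.8,0],[-0.022,0.004,0.8,0]],
  ],
  jaw=0.5,
)

```text
time: 36.3
tool_pos: [0.4566, 0.3949, 0.0547]
ee_rot: [0.0, 0.047, 0.999, 0.0]
contact_force: [0.8, 0.8, 0.0]
opening: 0.0564
grasp_force: 0.0
```

drive_tool(
  commands=[
    [[0,0,0,0],[0,0,0,0],[0,0,0,0],[0,0,0,0],[0,0,0,0]],
  ],
  jaw=0,
  newtons=60,
)

```text
time: 36.92
tool_pos: [0.4562, 0.3953, 0.0543]
ee_rot: [0.0, 0.046, 0.999, 0.001]
contact_force: [0.6, 1.4, 2.2]
opening: 0.0115
grasp_force: 59.9
```

```bash
python3 - <<'E'
from key import *
p,s=cur();print(p.round(4),s["contact_force"].round(1),s["wrist_torque"].round(3),s["opening"],s["grasp_force"])
E
```

```text
[4.56200e-01 3.95300e-01 5.43000e-02 8.47217e+01] [0.6 1.4 2.2] [0.332 0.027 0.046] 0.011480276426757934 59.93162370286882
```

Gripped at 11.5 mm. First stroke clockwise (+120°).

drive_tool(
  commands=[
    [[0,0,0,0.3],[0,0,0,0.6],[0,0,0,0.9],[0,0,0,1]],
  ],
)

```text
time: 37.42
tool_pos: [0.4563, 0.3955, 0.0542]
ee_rot: [0.0, 0.304, 0.953, 0.001]
contact_force: [0.5, 2.0, 1.9]
opening: 0.0113
grasp_force: 59.9
```

drive_tool(
  commands=[
    [[0,0,0,0.3],[0,0,0,0.6],[0,0,0,0.9],[0,0,0,1]],
  ],
)

```text
time: 37.92
tool_pos: [0.4565, 0.3956, 0.0543]
ee_rot: [0.0, 0.541, 0.841, 0.001]
contact_force: [1.1, 1.4, 0.8]
opening: 0.0117
grasp_force: 59.9
```

```bash
python3 - <<'E'
from key import *
p,s=cur();print(p.round(4),s["contact_force"].round(1),s["wrist_torque"].round(3),s["opening"],s["joint_pos"].round(2))
E
```

```text
[ 0.4565  0.3956  0.0543 24.5591] [1.1 1.4 0.8] [ 0.338 -0.152  0.114] 0.011747594230111924 [-1.13  0.63  0.48  1.83 -0.4   0.78 -0.01]
```

drive_tool(
  commands=[
    [[0,0,0,0.3],[0,0,0,0.6],[0,0,0,0.9],[0,0,0,1]],
  ],
)

```text
time: 38.42
tool_pos: [0.4567, 0.3956, 0.0543]
ee_rot: [0.0, 0.74, 0.673, 0.001]
contact_force: [2.1, 2.4, 0.2]
opening: 0.0116
grasp_force: 59.9
```

drive_tool(
  commands=[
    [[0,0,0,0.3],[0,0,0,0.6],[0,0,0,0.9],[0,0,0,1],[0,0,0,1]],
  ],
)

```text
time: 39.05
tool_pos: [0.4568, 0.3955, 0.0543]
ee_rot: [-0.0, 0.888, 0.46, 0.001]
contact_force: [2.3, 3.4, 1.3]
opening: 0.0116
grasp_force: 60.0
```

drive_tool(
  commands=[
    [[0,0,0,0],[0,0,0,0],[0,0,0,0],[0,0,-0.5,0],[0,0,-0.5,0]],
  ],
  jaw=0.5,
)

```text
time: 39.67
tool_pos: [0.458, 0.3952, 0.1323]
ee_rot: [-0.001, 0.888, 0.459, 0.002]
contact_force: [-0.7, -0.1, -0.1]
opening: 0.046
grasp_force: 0.0
```

```bash
python3 - <<'E'
from key import *
p,s=cur();print(p.round(4),s["joint_pos"].round(2))
print(key(grab("wrist")),key(grab("side")))
E
```

```text
[  0.458    0.3952   0.1323 -35.3284] [-1.36  0.61  0.85  1.79 -0.55  0.99 -0.9 ]
((array([456.7, 395.1]), array([49.3, 11.7]), 54.9), 911) ((array([455.4, 396.9]), array([49.8, 13.4]), 56.3), 139)
```

The key turned 120° without slipping. I'll turn the tool back half a turn and regrasp.

drive_tool(
  commands=[
    [[0,0,0,-1],[0,0,0,-1],[0,0,0,-1]],
  ],
)

```text
time: 40.15
tool_pos: [0.4551, 0.3943, 0.1273]
ee_rot: [-0.0, 0.737, 0.676, -0.001]
contact_force: [-0.1, -0.8, 0.0]
opening: 0.0456
grasp_force: 0.0
```

drive_tool(
  commands=[
    [[0,0,0,-1],[0,0,0,-1],[0,0,0,-1]],
  ],
)

```text
time: 40.52
tool_pos: [0.455, 0.3942, 0.1272]
ee_rot: [-0.001, 0.537, 0.844, -0.001]
contact_force: [-0.5, -0.6, 0.6]
opening: 0.0461
grasp_force: 0.0
```

drive_tool(
  commands=[
    [[0,0,0,-1],[0,0,0,-1],[0,0,0,-1]],
  ],
)

```text
time: 40.9
tool_pos: [0.455, 0.3942, 0.1272]
ee_rot: [-0.001, 0.3, 0.954, -0.001]
contact_force: [-0.4, 0.1, 0.0]
opening: 0.0456
grasp_force: 0.0
```

drive_tool(
  commands=[
    [[0,0,0,-1],[0,0,0,-1],[0,0,0,-1]],
  ],
)

```text
time: 41.28
tool_pos: [0.4549, 0.3942, 0.1272]
ee_rot: [-0.001, 0.043, 0.999, -0.001]
contact_force: [-0.6, -0.4, -0.2]
opening: 0.0461
grasp_force: 0.0
```

drive_tool(
  commands=[
    [[0,0,0,-1],[0,0,0,-1],[0,0,0,-1]],
  ],
)

```text
time: 41.65
tool_pos: [0.4549, 0.3942, 0.1272]
ee_rot: [-0.001, -0.217, 0.976, -0.0]
contact_force: [0.0, 0.1, 0.6]
opening: 0.0459
grasp_force: 0.0
```

drive_tool(
  commands=[
    [[0,0,0,-1],[0,0,0,-1],[0,0,0,-1],[0,0,0,-1],[0,0,0,-1]],
  ],
)

```text
time: 42.28
tool_pos: [0.4556, 0.3944, 0.1281]
ee_rot: [-0.001, -0.458, 0.889, 0.0]
contact_force: [0.8, 0.8, 0.6]
opening: 0.0457
grasp_force: 0.0
```

```bash
python3 - <<'E'
from key import *
plan([(.4565,.395,.053,144.9,1)]);print(get_state()["joint_pos"].round(2))
E
```

```text
cur [4.556000e-01 3.944000e-01 1.281000e-01 1.445157e+02] j7 1.72 t 42.27
x3 [-0.007, -0.003, 0.5, -0.013]
[-0.81  0.49  0.01  1.74 -0.    0.91  1.72]
```

drive_tool(
  commands=[
    [[-0.006,0,0.35,0],[-0.006,0,0.48,0],[-0.006,0,0.49,0],[-0.006,0,0.49,0]],
  ],
)

```text
time: 42.78
tool_pos: [0.4569, 0.3959, 0.0561]
ee_rot: [0.0, -0.459, 0.888, 0.0]
contact_force: [-0.0, -0.1, 0.3]
opening: 0.0457
grasp_force: 0.0
```

drive_tool(
  commands=[
    [[0,0,0,0],[0,0,0,0],[0,0,0,0],[0,0,0,0],[0,0,0,0]],
  ],
  jaw=0,
)

```text
time: 43.4
tool_pos: [0.4567, 0.3955, 0.0556]
ee_rot: [0.0, -0.459, 0.888, 0.0]
contact_force: [-0.9, -0.6, 2.7]
opening: 0.0117
grasp_force: 60.0
```

drive_tool(
  commands=[
    [[0,0,0,0.3],[0,0,0,0.6],[0,0,0,0.9],[0,0,0,1]],
  ],
)

```text
time: 43.9
tool_pos: [0.4568, 0.3954, 0.0557]
ee_rot: [0.0, -0.212, 0.977, -0.0]
contact_force: [0.4, -1.1, 3.7]
opening: 0.0114
grasp_force: 60.0
```

drive_tool(
  commands=[
    [[0,0,0,0.3],[0,0,0,0.6],[0,0,0,0.9],[0,0,0,1]],
  ],
)

```text
time: 44.4
tool_pos: [0.4568, 0.3953, 0.0556]
ee_rot: [0.0, 0.048, 0.999, -0.0]
contact_force: [-0.3, -1.3, 3.6]
opening: 0.012
grasp_force: 60.0
```

```bash
python3 - <<'E'
from key import *
p,s=cur();print(p.round(4),s["wrist_torque"].round(3),s["opening"],s["joint_efforts"].round(2))
E
```

```text
[4.56800e-01 3.95300e-01 5.56000e-02 8.45225e+01] [-0.254  0.033  0.174] 0.011957577263967784 [-1.000e-02 -6.718e+01  5.460e+00 -2.297e+01 -3.900e-01 -1.800e-01
 -2.200e-01]
```

drive_tool(
  commands=[
    [[0,0,0,0.2],[0,0,0,0.4],[0,0,0,0.4]],
  ],
)

```text
time: 44.78
tool_pos: [0.4568, 0.3952, 0.0556]
ee_rot: [0.0, 0.15, 0.989, -0.0]
contact_force: [-0.2, -1.8, 4.5]
opening: 0.0117
grasp_force: 60.0
```

```bash
cat > st.py <<'E'
from key import *
p,s=cur();print(p.round(4),s["contact_force"].round(1),s["wrist_torque"].round(3),s["opening"],s["joint_efforts"].round(2)[6])
E
python3 st.py
```

```text
[4.5680e-01 3.9520e-01 5.5600e-02 7.2721e+01] [-0.2 -1.8  4.5] [-0.401  0.065 -0.099] 0.011734623169830505 -0.84
```

drive_tool(
  commands=[
    [[0,0,0,0.2],[0,0,0,0.3],[0,0,0,0.3]],
  ],
)

```text
time: 45.15
tool_pos: [0.4569, 0.3952, 0.0556]
ee_rot: [0.0, 0.225, 0.974, -0.0]
contact_force: [0.1, -3.2, 5.2]
opening: 0.012
grasp_force: 62.5
```

```bash
python3 st.py
```

```text
[4.56900e-01 3.95200e-01 5.56000e-02 6.39547e+01] [ 0.1 -3.2  5.2] [-0.651 -0.085  1.325] 0.011975252596219472 -1.79
```

The torque jumped to 1.3 N·m, so this is the stop. I'll release, rise and check.

drive_tool(
  commands=[
    [[0,0,0,0.03],[0,0,0,0.05],[0,0,0,0.05]],
  ],
)

```text
time: 45.52
tool_pos: [0.4568, 0.3952, 0.0556]
ee_rot: [0.0, 0.239, 0.971, -0.0]
contact_force: [0.8, -2.5, 5.4]
opening: 0.012
grasp_force: 64.5
```

```bash
python3 st.py; python3 -c "
from key import *
print(key(grab('side')))"
```

```text
[4.56800e-01 3.95200e-01 5.56000e-02 6.23896e+01] [ 0.8 -2.5  5.4] [-0.679 -0.031  1.553] 0.011995654060331887 -1.6
((array([450.2, 403.4]), array([52.4, 26.3]), 36.7), 182)
```

drive_tool(
  commands=[
    [[0,0,0,0],[0,0,0,0],[0,0,0,0],[0,0,-0.5,0],[0,0,-0.9,0]],
  ],
  jaw=0.6,
)

```text
time: 46.2
tool_pos: [0.4561, 0.3951, 0.1813]
ee_rot: [-0.0, 0.24, 0.971, -0.001]
contact_force: [0.7, 1.3, -0.4]
opening: 0.0541
grasp_force: 0.0
```

```bash
python3 - <<'E'
from key import *; from look import *
p,s=cur();print(p.round(4));print(key(grab("wrist")),key(grab("side")));cans()
E
```

```text
[ 0.4561  0.3951  0.1813 62.1919]
((array([456.7, 394.6]), array([12. , 49.7]), 69.0), 629) ((array([456. , 395.5]), array([14.9, 49.9]), 68.5), 136)
side [(array([455.2, 397. ]), 24.3, 69), (array([582.9, 288.3]), 29.3, 275), (array([626.6, 220.5]), 25.8, 96)]
scene [(array([583.5, 285.3]), 29.1, 193), (array([605.7, 135.6]), 29.1, 224), (array([623.7, 210.2]), 28.8, 202)]
```

The key stopped at 69° while the tool slipped on to 62°, so it is on its stop (about 196° of winding). The can on pad 2 has been knocked back to about (0.625, 0.215). I'll look from above.

```bash
python3 - <<'E'
from plan import *
plan([(.60,.25,.25,7.9,2)])
E
```

```text
cur [ 0.457   0.3961  0.1817 62.214 ] j7 0.51 t 46.4
x3 [-0.649, -0.209, -0.228, 0.905]
x5 [-0.672, 0.111, -0.228, 0.905]
```

drive_tool(
  commands=[
    [[-0.649,-0.209,-0.228,0.905],[-0.649,-0.209,-0.228,0.905],[-0.649,-0.209,-0.228,0.905]],
  ],
  jaw=1,
  newtons=25,
)

```text
time: 46.78
tool_pos: [0.5308, 0.3179, 0.2144]
ee_rot: [0.001, 0.466, 0.885, -0.001]
contact_force: [0.2, -0.1, -0.7]
opening: 0.0805
grasp_force: 0.0
```

drive_tool(
  commands=[
    [[-0.672,0.111,-0.228,0.905],[-0.672,0.111,-0.228,0.905],[-0.672,0.111,-0.228,0.905],[-0.672,0.111,-0.228,0.905],[-0.672,0.111,-0.228,0.905]],
  ],
)

```text
time: 47.4
tool_pos: [0.5987, 0.2501, 0.2475]
ee_rot: [-0.001, 0.655, 0.755, -0.001]
contact_force: [0.5, 0.6, -0.6]
opening: 0.0918
grasp_force: 0.0
```

```bash
python3 - <<'E'
from plan import *; from fit import *
g=save("wrist","w7");P=cloud(g)
for x,y in((.582,.288),(.625,.215),(.603,.137)):
    Q=sel(P,x-.037,x+.037,y-.037,y+.037,.070,.085);print("can",circ(Q))
E
```

```text
can (array([583.6, 288.1]), 26.9, 1689, np.float64(0.0766))
can (array([624.6, 211.5]), 26.9, 1427, np.float64(0.0764))
can (array([603.7, 146.1]), 25.5, 455, np.float64(0.0757))
```

View pics/w7.png

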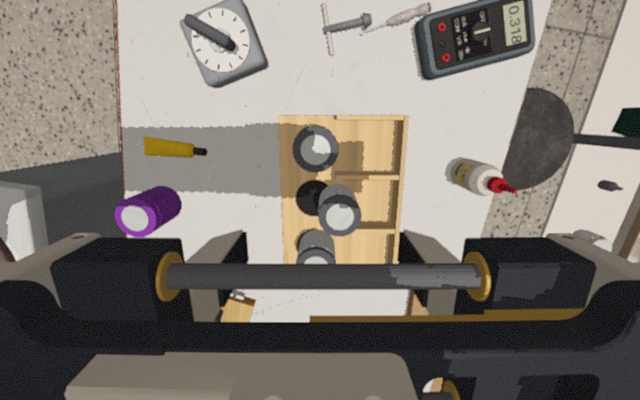

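The knocked can stands upright at (340,210) here, and pad 2 is exposed at (312,196). I'll regrasp it and put it back.

```bash
python3 - <<'E'
from plan import *
plan([(.6245,.2125,.15,7.9,2),(.6245,.2125,.048,7.9,2)])
E
```

```text
cur [0.5988 0.2501 0.2478 8.0857] j7 0.0 t 47.45
x4 [-0.272, 0.134, 0.652, 0.006]
x4 [0.0, 0.0, 0.68, 0.0]
```

drive_tool(
  commands=[
    [[-0.272,0.134,0.652,0],[-0.272,0.134,0.652,0],[-0.272,0.134,0.652,0],[-0.272,0.134,0.652,0],[-0.272,0.134,0.652,0]],
  ],
)

```text
time: 48.08
tool_pos: [0.6258, 0.2132, 0.1529]
ee_rot: [0.0, 0.656, 0.755, 0.001]
contact_force: [-0.4, 0.8, 0.4]
opening: 0.0916
grasp_force: 0.0
```

drive_tool(
  commands=[
    [[0,0,0.4,0],[0,0,0.66,0],[0,0,0.67,0],[0,0,0.67,0]],
  ],
)

```text
time: 48.58
tool_pos: [0.6265, 0.2123, 0.0527]
ee_rot: [0.001, 0.657, 0.754, 0.001]
contact_force: [1.0, -0.5, 0.5]
opening: 0.0917
grasp_force: 0.0
```

drive_tool(
  commands=[
    [[0,0,0,0],[0,0,0,0],[0,0,0,0],[0,0,0,0],[0,0,0,0]],
  ],
  jaw=0.3,
)

```text
time: 49.2
tool_pos: [0.6252, 0.2117, 0.0507]
ee_rot: [-0.0, 0.657, 0.754, 0.0]
contact_force: [-0.5, 0.1, 1.6]
opening: 0.0536
grasp_force: 25.0
```

drive_tool(
  commands=[
    [[0,0,-0.3,0],[0,0,-0.4,0],[0,0,-0.4,0]],
  ],
)

```text
time: 49.58
tool_pos: [0.6257, 0.2119, 0.1112]
ee_rot: [0.0, 0.657, 0.754, 0.001]
contact_force: [0.7, -0.4, -1.8]
opening: 0.0535
grasp_force: 25.0
```

```bash
python3 - <<'E'
from plan import *
plan([(.592,.2127,.11,7.9,2)])
E
```

```text
cur [0.6257 0.2119 0.1112 7.9054] j7 0.15 t 49.58
x3 [0.036, -0.222, 0.008, 0.0]
```

drive_tool(
  commands=[
    [[0.036,-0.222,0,0],[0.036,-0.222,0,0],[0.036,-0.222,0.2,0],[0.036,-0.222,0.3,0],[0.036,-0.222,0.3,0]],
  ],
)

```text
time: 50.2
tool_pos: [0.5906, 0.212, 0.0639]
ee_rot: [-0.001, 0.657, 0.754, -0.001]
contact_force: [0.7, 0.1, -1.5]
opening: 0.0532
grasp_force: 25.0
```

```bash
python3 - <<'E'
from plan import *
plan([(.592,.2127,.0505,7.9,2)])
E
```

```text
cur [0.5906 0.212  0.0639 7.8865] j7 0.17 t 50.2
x3 [0.003, 0.01, 0.089, 0.0]
```

drive_tool(
  commands=[
    [[0,0.005,0.06,0],[0,0.005,0.085,0],[0,0.005,0.09,0],[0,0.005,0.09,0],[0,0.005,0.09,0]],
  ],
)

```text
time: 50.82
tool_pos: [0.5924, 0.2126, 0.0524]
ee_rot: [0.0, 0.657, 0.754, 0.0]
contact_force: [-0.3, -0.2, -2.0]
opening: 0.0534
grasp_force: 25.0
```

drive_tool(
  commands=[
    [[0,0,0,0],[0,0,0,0],[0,0,0,0],[0,0,-0.4,0],[0,0,-0.8,0]],
  ],
  jaw=1,
)

```text
time: 51.45
tool_pos: [0.5918, 0.2123, 0.1731]
ee_rot: [-0.0, 0.657, 0.754, -0.001]
contact_force: [1.2, 1.8, -0.6]
opening: 0.0914
grasp_force: 0.0
```

drive_tool(
  commands=[
    [[0.2,-0.4,-0.8,0],[0.2,-0.4,-0.8,0],[0.2,-0.4,-0.8,0],[0.2,-0.4,-0.8,0],[0.2,-0.4,-0.8,0]],
  ],
)

```text
time: 52.08
tool_pos: [0.5284, 0.2335, 0.2906]
ee_rot: [-0.0, 0.657, 0.754, -0.001]
contact_force: [0.1, -0.4, 0.2]
opening: 0.0921
grasp_force: 0.0
```

```bash
python3 - <<'E'
from key import *; from look import *
cans();g=save("wrist","w8");P=cloud(g)
print(key(grab("side")))
for x,y in((.584,.288),(.592,.213),(.603,.137)):
    Q=sel(P,x-.037,x+.037,y-.037,y+.037,.070,.085);print("can",circ(Q))
a=grab("scene")["img"][140:360,200:480];b=grab("side")["img"][140:330,190:440]
cv2.imwrite("pics/fin.png",np.hstack([cv2.resize(a,(400,314)),cv2.resize(b,(400,314))]))
E
```

```text
side [(array([455.7, 398.7]), 24.5, 69), (array([584.2, 289.5]), 29.4, 278), (array([591.1, 213.6]), 28.7, 239), (array([604.2, 138. ]), 29.3, 209)]
scene [(array([602.7, 137.4]), 28.8, 227), (array([590.1, 210.5]), 28.6, 215), (array([583.6, 288. ]), 30.1, 192)]
((array([454.9, 396.1]), array([16. , 47.7]), 63.6), 139)
can (array([583.9, 288.3]), 27.0, 1369, np.float64(0.0765))
can (array([591.7, 212.5]), 26.8, 1182, np.float64(0.0764))
can (array([604.5, 138.3]), 26.9, 982, np.float64(0.0762))
```

View pics/fin.png

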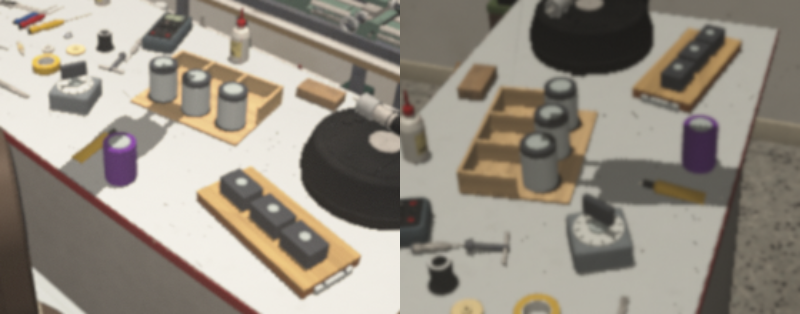

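All three cans are within about 2 mm of their pads, the weights are on the board and the timer is at its stop. I'll hand it in.

```bash
python3 -c "
from workcell import *
print(close_job())"
```

```text
the job is handed in; nothing more can be done
None
```

The job is handed in: all three weights lie flat on the board, the timer is wound to its stop, and each canister stands on its own pad; one was knocked aside during the run and has been put back.

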